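# Build the spring pack of an isolator foot

## Task

Build the disc-spring pack on the arbor of the assembly fixture: stack every cone washer from the rack, the first with its hollow face up, the next with its hollow face down, and so on alternating, then slip the plain collar on top of them. Then swing the fixture's arm back over the arbor as far as its stop and push its plunger down until you feel its foot seat on the collar, without forcing it. Leave the other things on the bench where they are.

Things in the scene. Friction and masses are not known exactly. Their poses are not given: they have to be found in the camera images.
- fixture: Fixture, fixed to the bench: grey base plate 200 x 90 x 10 mm (x from -45 to 155 mm), a round steel seat with an upright arbor, and a column (22 mm round, 120 mm from the arbor along the fixture's x) carrying the swing arm, whose underside is 132 mm and top 150 mm above the bench. Origin on the bench under the arbor axis, z up.
- seat (a point): Centre of the top of the round seat (36 mm in diameter, top 45 mm above the bench), z up. From it the steel arbor, 16 mm in diameter, rises 61 mm; its top 6 mm taper to 6 mm.
- swing (a joint): Swing arm, turning about the column's vertical axis; stays where it is left (about 0.1 N m of friction). 0 = at its stop, plunger exactly above the arbor; grows as it swings away to the fixture's +y side (clockwise seen from above); starts at 1.1 to 1.6 rad.
- plunger (a joint): Plunger in the end of the swing arm, 120 mm from the column's axis. 0 = fully up (as at the start), grows as it is pushed down, at most 0.045 m. It moves down with about 3 N and stays where it is left.
- foot (a point): Centre of the underside of the plunger's round foot (32 mm in diameter, 118 mm above the bench when the plunger is up; the foot is bored and passes down over the arbor).
- knob (a point): Centre of the flat top of the plunger's black knob (30 mm in diameter, 18 mm high; its top is 208 mm above the bench when the plunger is up, and goes down with it). The knob can be pinched from above to swing the arm, and pushed down.
- rack: Grey washer rack, fixed to the bench: plate 200 x 290 x 6 mm, five cradles of small posts 34 mm high over the bench, each for one washer on edge, axis along the rack's y. Origin on the bench under the centre, z up. A washer gripped across its level diameter with the tool leaning 45 degrees lies flat once the tool leans 45 degrees the other way, the face leaned to up.
- collar: Plain steel thrust collar, a flat ring 40 mm outside and 20 mm inside diameter, 14 mm high, lying flat on the bench. Origin at the centre of one flat face (the underside at the start), z along the axis.
- collar_mid (a point): Centre of the collar, halfway up its 14 mm.
- timer: Bystander: white lab timer, 60 x 66 x 18 mm, origin under its centre. Not to be disturbed.
- specimen_cup: Bystander: white specimen cup with a lid, 62 mm in diameter, 73 mm high, origin under its centre. Not to be disturbed.
- dropper: Bystander: brown dropper bottle, 33 mm in diameter, 92 mm high, origin under its centre. Not to be disturbed.
- slot0 (a point): Centre of a washer standing in cradle 0 of the rack (44 mm above the bench; axes of the rack). Its posts stand 15 to 25 mm from this point along the rack's x, leave a gap 7.6 mm wide (9.2 mm at the top) and end 10 mm below this point, so both ends of a washer's level diameter are free.
- slot1 (a point): Centre of a washer standing in cradle 1 of the rack (44 mm above the bench; axes of the rack). Its posts stand 15 to 25 mm from this point along the rack's x, leave a gap 7.6 mm wide (9.2 mm at the top) and end 10 mm below this point, so both ends of a washer's level diameter are free.
- slot2 (a point): Centre of a washer standing in cradle 2 of the rack (44 mm above the bench; axes of the rack). Its posts stand 15 to 25 mm from this point along the rack's x, leave a gap 7.6 mm wide (9.2 mm at the top) and end 10 mm below this point, so both ends of a washer's level diameter are free.
- slot3 (a point): Centre of a washer standing in cradle 3 of the rack (44 mm above the bench; axes of the rack). Its posts stand 15 to 25 mm from this point along the rack's x, leave a gap 7.6 mm wide (9.2 mm at the top) and end 10 mm below this point, so both ends of a washer's level diameter are free.
- slot4 (a point): Centre of a washer standing in cradle 4 of the rack (44 mm above the bench; axes of the rack). Its posts stand 15 to 25 mm from this point along the rack's x, leave a gap 7.6 mm wide (9.2 mm at the top) and end 10 mm below this point, so both ends of a washer's level diameter are free.
- washer0: Steel cone washer: 60 mm outside, 20 mm hole, 9 mm high; 5 mm rim, hollow (4 mm deep dish) on one side, hub edge 29 mm across standing proud on the other. Origin on the axis at mid rim, 6.5 mm from the hub's face, 2.5 mm from the rim's face on the hollow side; body x = axis, out of the hollow face. Each takes 9 mm of the pack. All alike, 3 to 5 present, on edge in cradles, facing either way.
- washer1: Another such cone washer, like washer0 in all respects.
- washer2: Another such cone washer, like washer0 in all respects.
- washer3: Another such cone washer, like washer0 in all respects.
- washer4: Another such cone washer, like washer0 in all respects.
Not all that is in view belongs to the job. What is shaped like the washer3 but purple is not meant. Leave any yellow look-alike of the collar alone.

How it is judged:
By the outcome, as a careful person would: the job done as asked, in the order asked, and still so for the second after the job is handed in, with the robot touching nothing.
Of washer0, washer1, washer2, washer3, washer4 only 3 to 5 are there at a start; the rules pass over those that are not, and their reading is None.
At some moment in a run one of collar may be knocked a few centimetres aside while the robot is not near it.
Once in a run the grip may slacken for a moment while it holds something.
It also fails if it takes over 210 s, if anything falls off the work surface, if the arm or the gripper's body presses on something with over 40 N, if the wrist force passes 120 N, or if a joint passes its speed limit or range.

## Robot

A 6-joint arm with a two-finger parallel gripper is mounted at the origin on a cart in front of the work surface, level with it; the furniture and walls round the work are solid. World frame = base frame: x ahead of the robot, y to its left, z up, the work surface at z = 0. Lengths are in m, angles in rad, forces in N, time in s.
With the tool pointing down it reaches from about 0.375 to 0.925 m from the base axis. Payload 5.7 kg.
Tool frame: the origin (TCP) lies on the centre line of the jaws, within the pads' length; the fingertips stand 19 mm ahead of it and the grasp point (between the pads) is the TCP; z points along the fingers, y is the line along which they close (so a half turn about z gives the same grasp; the last joint's range is limited). The gripper opens to 88 mm and grips with 3 to 60 N. Pads are 20 mm wide; open, the fingers measure 115 mm over their backs; the gripper's body (75 mm by 178 mm) begins 61 mm behind the grasp point.
Start: joints at [-1.355, 0.359, 1.51, -0, 1.272, -0.115], TCP at [0.195, -0.567, 0.242] pointing down, gripper open.
Joint ranges: [-2.97, 2.97], [-1.01, 2.36], [0.21, 2.38], [-0.96, 4.11], [0.2, 2.71], [-2.98, 2.98]. Speed limits (rad/s): [2.39, 2.39, 3.14, 3.14, 3.14, 3.14].

## Interface

Orientations are given as a unit quaternion [w, x, y, z].
In Python, from station import state, snapshot, finish_job, recognise, regions_of gives the robot as it stands.
- The arm moves only by the shell command python3 -m pendant 'ROWS' [OPENING] [FORCE]. ROWS is JSON, a list of rows, each a list of 2 entries, a list of its own where there are three numbers: the shift along the tool's x, y, z in m, then the turn, a rotation vector about the tool's x, y, z in degrees. A call has 1 to 20 rows; each row shifts and turns the commanded pose from where the row before left it, along the tool's axes as they then stand; what a row does not reach is not made up. A row lasts 1/10 s, in which the tool goes at most 50 mm and 8.59 degrees, less where a joint would pass 70% of its speed; a pose out of reach is approached as far as the arm can. A call is refused whole if a number of a shift passes 0.05 or a number of a turn 8.59, either way. A call with a gripper value outside its range is refused whole. OPENING is the closure, from 0 (fully open) to 1 (shut), set as the call begins (- or left out, the last holds). The fingers move at their own pace and stop on an object; FORCE is the grip in N (left out, the last holds). Time passes only in rows, so rows that do not move let the fingers close. It gives the time, the measured TCP pose, the force, the opening and the grip force at its end, in the units of the state.
- state(): the state, without advancing time (a new reading comes with each control period).
- snapshot(name): name is "scene" or "top" or "wrist"; returns a dict with "color" (480x640x3 uint8, blue, green, red), "camera_matrix" (3x3 intrinsics, pixels), "eye" and "orientation" of the camera in the world; the wrist camera has in their place "mount" (4x4, takes a point from camera to tool coordinates, whose origin is the TCP and whose axes are the flange's). Camera axes: x right, y down, z forward; pixel columns grow to the right and rows downward; lengths in m; the calibration is good to about 2 mm. A picture is of the moment at which its call begins: read the wrist's pose just before it. There is no depth.
- finish_job(): hands the job in; it is judged then, once.
Trained networks look in a picture, given as the dict that the camera call returned (one of the last four; its "shot" number tells which), for a name from the list of things; names that differ only in an ending like _2 or _b are one class to them, and where a whole thing is asked for, a point or a joint stands for the part that bears it (a point fixed in the world has none). Each returns a list of dicts, best first, with "conf" (0 to 1); they miss things now and then, are a little off and sometimes report something else, mostly with a low value. They report only what shows in the picture. A call takes as long as a camera call. They do not tell look-alikes from the thing itself.
- recognise(picture, target): "box" ([left, top, right, bottom] in pixels, round what is visible of it).
- regions_of(picture, target): "mask" (480x640 bool, what is visible of it) and "box" ([left, top, right, bottom] in pixels, round what is visible of it).
The state is a dict: "t": time; "joint_pos": joint angles; "joint_vel": joint speeds; "effort": joint torques, N m; "position": TCP position; "tool_rot": TCP orientation; "contact_force": force on the tool from outside, world axes, zero at the start; "moment": the same for the moment, N m; "opening": opening from 0.0 (shut) to 1.0 (fully open); "grip_force": force on a finger pad.
Only numpy, scipy, OpenCV 4.12 (cv2) and the standard library are available. Lean on these libraries where they do the work, as an engineer would, in place of code of your own. Each camera call takes 0.05 s, during which the arm holds its last target. There are 200 camera calls.

## Working session

There is one attempt and no reset: what is moved stays moved. The work goes in short steps, Python scripts to look and compute and a shell command to move; the robot and the scene stay as the last step left them, time stands still between calls to the robot, and variables do not carry over. Pictures are saved under pics/ and viewed, at most 14 in all, crops included, and the job is handed in when it is done.

```bash
mkdir -p pics; ls; python3 - <<'E'
from station import *
import cv2
s=state();print({k:s[k] for k in('t','position','tool_rot','opening','contact_force')})
for n in('scene','top'):
    p=snapshot(n);cv2.imwrite(f'pics/{n}0.png',p['color']);print(n,p['camera_matrix'],p['eye'],p['orientation'])
    for t in('fixture','rack','collar','knob','timer','specimen_cup','dropper','washer0'):
        for r in recognise(p,t)[:6]: print(t,[round(float(x)) for x in r['box']],round(r['conf'],2))
p=snapshot('wrist');print(p['mount'],p['camera_matrix'])
E
```

```text
pics
{'t': 0.0, 'position': array([ 0.19474066, -0.56679476,  0.24080752]), 'tool_rot': array([-9.45233861e-04,  9.86352558e-01,  1.64644271e-01, -4.27306797e-05]), 'opening': 1.0010897252878725, 'contact_force': array([-0.11054787, -0.30328835, -0.02097745])}
scene [[591.93493613   0.         316.56936552]
 [  0.         591.93493613 240.12001574]
 [  0.           0.           1.        ]] [0.36749372 1.00856692 0.90149426] [ 0.05243196 -0.08482518  0.88021566 -0.46397842]
fixture [281, 269, 380, 356] 0.66
rack [297, 218, 423, 300] 0.4
collar [365, 382, 387, 402] 0.69
collar [299, 218, 424, 303] 0.26
knob [278, 286, 290, 315] 0.84
knob [352, 414, 372, 436] 0.4
timer [391, 292, 418, 320] 0.95
specimen_cup [235, 240, 260, 276] 0.91
dropper [231, 268, 241, 302] 0.76
washer0 [348, 265, 372, 286] 0.82
washer0 [373, 244, 397, 263] 0.64
washer0 [401, 220, 422, 241] 0.58
washer0 [318, 232, 335, 258] 0.56
washer0 [332, 199, 354, 210] 0.5
washer0 [297, 218, 423, 297] 0.26
top [[614.34470063   0.         309.55052361]
 [  0.         614.34470063 245.05181708]
 [  0.           0.           1.        ]] [ 0.29548799 -0.08001821  1.65330488] [ 0.06151297 -0.69570446  0.71212126 -0.07137767]
fixture [187, 229, 265, 312] 0.96
rack [295, 227, 421, 337] 0.66
collar [154, 304, 169, 321] 0.71
knob [182, 230, 197, 243] 0.62
timer [272, 313, 303, 339] 0.76
specimen_cup [299, 169, 326, 196] 0.81
dropper [272, 172, 281, 188] 0.61
washer0 [384, 310, 395, 330] 0.44
washer0 [304, 277, 309, 292] 0.41
washer0 [150, 305, 170, 322] 0.31
[[-1.52451285e-03 -9.69296212e-01 -2.45891296e-01  6.57929879e-02]
 [ 9.99998808e-01 -1.53797003e-03 -1.37306638e-04  6.19687193e-04]
 [-2.45082639e-04 -2.45891212e-01  9.69297401e-01 -1.43791724e-01]
 [ 0.00000000e+00  0.00000000e+00  0.00000000e+00  1.00000000e+00]] [[431.47819084   0.         311.07381277]
 [  0.         431.47819084 235.15692151]
 [  0.           0.           1.        ]]
```

```bash
python3 - <<'E'
import cv2
a=cv2.imread('pics/scene0.png');cv2.imwrite('pics/s1.png',cv2.resize(a[180:450,200:460],None,fx=2.9,fy=2.2,interpolation=2)[:600,:800])
a=cv2.imread('pics/top0.png');cv2.imwrite('pics/t1.png',cv2.resize(a[150:370,140:440],None,fx=2.6,fy=2.6,interpolation=2))
E
```

```text
(no output)
```

View pics/s1.png

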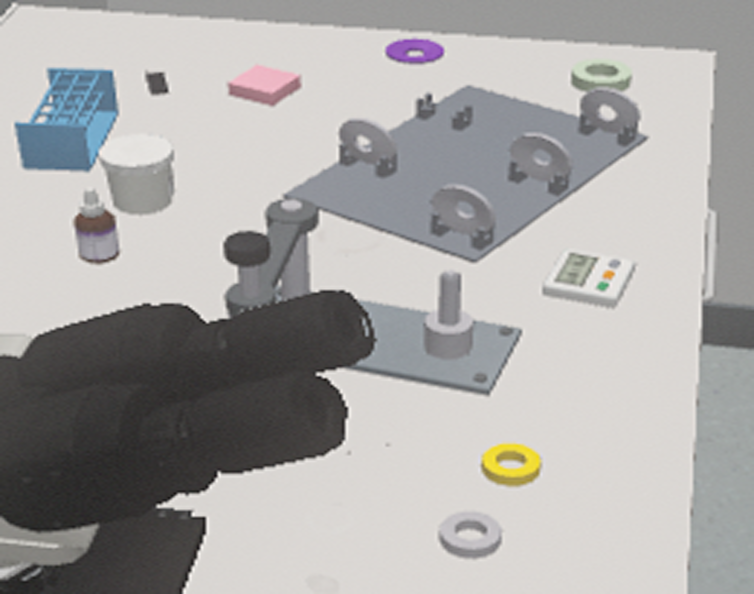

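View pics/t1.png

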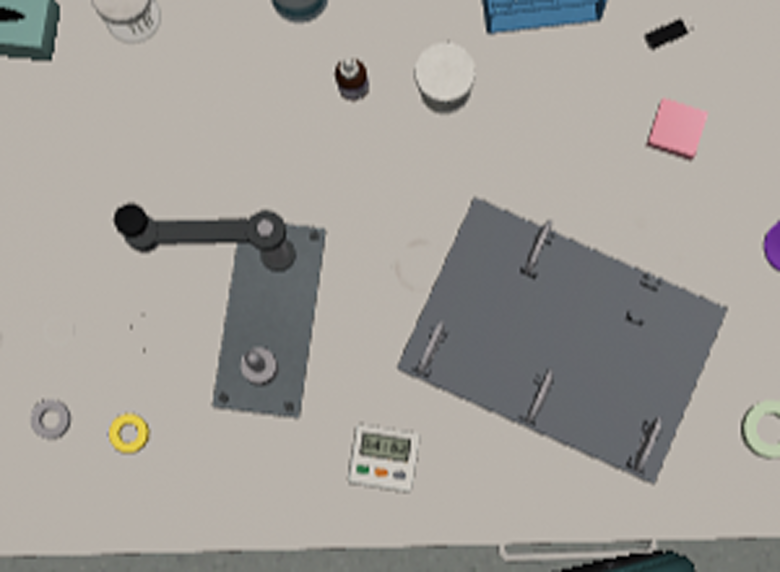

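The scene shows four steel washers on the rack, a fifth empty cradle, and a purple look-alike on the bench. The fixture's arm is swung away. The grey collar is at top-crop (51,418), with the yellow look-alike next to it at (128,433).

```bash
cat > h.py <<'E'
import numpy as np, cv2
from scipy.spatial.transform import Rotation as R
from station import *
def rot(q): return R.from_quat([q[1],q[2],q[3],q[0]]).as_matrix()
def cam(p,s=None):
    if 'eye' in p: return np.array(p['eye']),rot(p['orientation'])
    M=np.array(p['mount']);T=rot(s['tool_rot']);return s['position']+T@M[:3,3],T@M[:3,:3]
def px2w(p,uv,z,s=None):
    e,C=cam(p,s);K=np.array(p['camera_matrix']);d=C@np.linalg.inv(K)@np.array([uv[0],uv[1],1.])
    return e+d*(z-e[2])/d[2]
def w2px(p,P,s=None):
    e,C=cam(p,s);q=np.array(p['camera_matrix'])@(C.T@(np.array(P)-e));return q[:2]/q[2]
def fit2(A,B): # planar rigid B=R A+t
    A=np.array(A);B=np.array(B)[:,:2];a=A-A.mean(0);b=B-B.mean(0)
    th=np.arctan2((a[:,0]*b[:,1]-a[:,1]*b[:,0]).sum(),(a*b).sum());c,s=np.cos(th),np.sin(th);r=np.array([[c,-s],[s,c]])
    t=B.mean(0)-r@A.mean(0);return th,t,np.abs(A@r.T+t-B).max()
E
python3 - <<'E'
from h import *
p=snapshot('top')
f=lambda c,z:px2w(p,(c[0]/2.6+140,c[1]/2.6+150),z)
np.set_printoptions(precision=4,suppress=True)
F=[f(c,.01) for c in[(237,223),(325,232),(299,417),(214,407)]]
print('fixcorn',np.array(F));
# column end x=155
for A in([(155,45),(155,-45),(-45,-45),(-45,45)],[(155,-45),(155,45),(-45,45),(-45,-45)]): print('fixture',fit2(np.array(A)/1e3,F))
Rk=[f(c,.006) for c in[(474,198),(727,308),(655,484),(399,368)]]
for A in([(100,-145),(100,145),(-100,145),(-100,-145)],[(-100,-145),(-100,145),(100,145),(100,-145)]):print('rack',fit2(np.array(A)/1e3,Rk))
print('collar',f((51,418),.007),'arborseat',f((258,364),.045),'arbtop',f((253,356),.106),'knob',f((129,219),.208),'col',f((265,227),.15))
for n,c in dict(A=(541,247),B=(432,347),C=(541,396),D=(648,442)).items(): print(n,f(c,.05))
print('posts E',f((651,282),.034),f((635,318),.034))
print('timer',f((385,457),.018),'cup',f((445,70),.073),'drop',f((352,70),.09))
E
```

```text
fixcorn [[0.6387 0.1062 0.01  ]
 [0.6271 0.0141 0.01  ]
 [0.4342 0.0429 0.01  ]
 [0.4464 0.1299 0.01  ]]
fixture (np.float64(-0.13482363749191506), array([0.4821, 0.0807]), np.float64(0.0030143603861784163))
fixture (np.float64(-0.13584422297358636), array([0.4821, 0.0807]), np.float64(0.09107474109506335))
rack (np.float64(2.687694622200575), array([ 0.5097, -0.232 ]), np.float64(0.18136096647107697))
rack (np.float64(2.69910093319316), array([ 0.5097, -0.232 ]), np.float64(0.0024189543082582324))
collar [0.4393 0.2971 0.007 ] arborseat [0.4856 0.0812 0.045 ] arbtop [0.4863 0.0799 0.106 ] knob [0.6033 0.1832 0.208 ] col [0.605  0.0635 0.15  ]
A [ 0.5985 -0.2087  0.05  ]
B [ 0.4982 -0.0948  0.05  ]
C [ 0.4461 -0.2032  0.05  ]
D [ 0.3977 -0.3086  0.05  ]
posts E [ 0.5623 -0.3219  0.034 ] [ 0.5253 -0.3037  0.034 ]
timer [ 0.3909 -0.0447  0.018 ] cup [ 0.7816 -0.1147  0.073 ] drop [ 0.7784 -0.0197  0.09  ]
```

```bash
python3 -m pendant '[[[0.03,-0.0324,-0.006],[0,0,0]],[[0.03,-0.0324,-0.006],[0,0,0]],[[0.03,-0.0324,-0.006],[0,0,0]],[[0.03,-0.0324,-0.006],[0,0,0]],[[0.03,-0.0324,-0.006],[0,0,0]],[[0.03,-0.0324,-0.006],[0,0,0]],[[0.03,-0.0324,-0.006],[0,0,0]],[[0.03,-0.0324,-0.006],[0,0,0]],[[0.03,-0.0324,-0.006],[0,0,0]],[[0.03,-0.0324,-0.006],[0,0,0]],[[0.03,-0.0324,-0.006],[0,0,0]],[[0.03,-0.0324,-0.006],[0,0,0]],[[0.03,-0.0324,-0.006],[0,0,0]],[[0.03,-0.0324,-0.006],[0,0,0]],[[0,0,0],[0,0,0]]]' 0
cat >> h.py <<'E'
np.set_printoptions(precision=4,suppress=True)
def look(n,name,crop=None,f=1):
    s=state();p=snapshot(n)
    a=p['color'];
    if crop: a=a[crop[1]:crop[3],crop[0]:crop[2]]
    cv2.imwrite('pics/%s.png'%name,cv2.resize(a,None,fx=f,fy=f,interpolation=2));return s,p
def plan(P=None,T=None,n=None,m=None,s=None):
    "rows: first translation in the present tool frame, then rotation about TCP"
    s=s or state();T0=rot(s['tool_rot'])
    if P is not None:
        d=T0.T@(np.array(P)-s['position']);k=n or int(np.ceil(np.linalg.norm(d)/.045));print('move',k,'x',np.round(d/max(k,1),4),'tot',d)
    if T is not None:
        r=np.degrees(R.from_matrix(T0.T@T).as_rotvec());k=m or int(np.ceil(np.abs(r).max()/8.5));print('turn',k,'x',np.round(r/max(k,1),2),'tot',r)
def tool(z,y):
    z=np.array(z,float);z/=np.linalg.norm(z);y=np.array(y,float);y-=z*(y@z);y/=np.linalg.norm(y);return np.column_stack([np.cross(y,z),y,z])
E
python3 - <<'E'
from h import *
s,p=look('wrist','w1')
print(s['position'],s['joint_pos'],s['t'])
for r in recognise(p,'washer0'): print([round(float(x)) for x in r['box']],round(r['conf'],2))
E
```

```text
t: 2.5
position: [0.4468, 0.0022, 0.3267]
tool_rot: [-0.001, 0.986, 0.167, 0.002]
contact_force: [-0.0, -0.8, 0.1]
opening: 1.001
grip_force: 0.0
[0.4468 0.0022 0.3267] [-0.1518  0.0551  1.6948  0.0023  1.389   1.0821] 2.5
[538, 93, 606, 142] 0.75
[473, 238, 526, 284] 0.74
[398, 155, 448, 202] 0.71
```

View pics/w1.png

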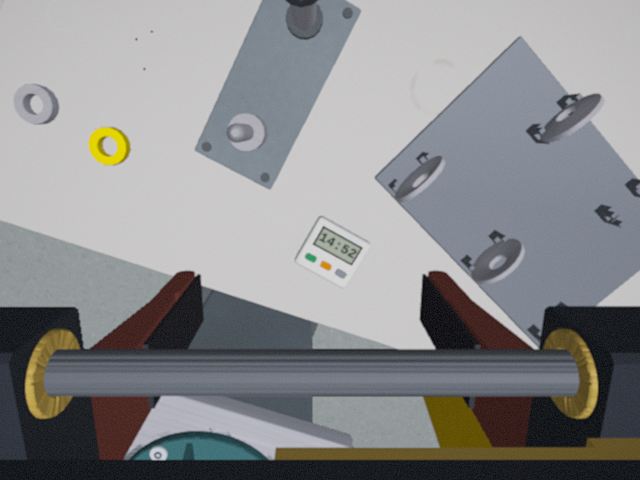

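The wrist view shows washers A, B and C at (570,117), (420,178) and (498,260). D is hidden. The collar is at (36,104), the seat at (243,132).

```bash
python3 - <<'E'
import cv2
a=cv2.imread('pics/w1.png');cv2.imwrite('pics/w1c.png',cv2.resize(a[80:300,380:640],None,fx=2.7,fy=2.7,interpolation=2))
E
```

```text
(no output)
```

View pics/w1c.png

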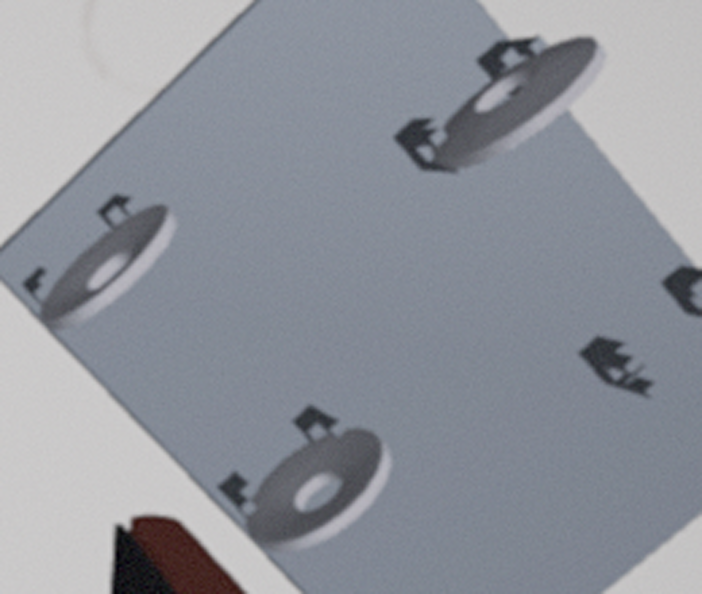

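```bash
python3 - <<'E'
from h import *
n=np.array([.428,.904,0]);y=[.904,-.428,0]
plan([.505,-.078,.234],tool(-.438*n+[0,0,-.899],y))
E
```

```text
move 3 x [0.0106 0.0307 0.0306] tot [0.0318 0.0921 0.0917]
turn 6 x [-1.72 -4.09 -7.46] tot [-10.3051 -24.5662 -44.7381]
```

```bash
python3 -m pendant '[[[0.0106,0.0307,0.0306],[0,0,0]],[[0.0106,0.0307,0.0306],[0,0,0]],[[0.0106,0.0307,0.0306],[0,0,0]],[[0,0,0],[-1.72,-4.09,-7.46]],[[0,0,0],[-1.72,-4.09,-7.46]],[[0,0,0],[-1.72,-4.09,-7.46]],[[0,0,0],[-1.72,-4.09,-7.46]],[[0,0,0],[-1.72,-4.09,-7.46]],[[0,0,0],[-1.72,-4.09,-7.46]],[[0,0,0],[0,0,0]]]'
python3 - <<'E'
from h import *
s,p=look('wrist','w2')
print(s['position'],s['joint_pos'],s['t'],rot(s['tool_rot']))
for r in recognise(p,'washer0'): print([round(float(x)) for x in r['box']],round(r['conf'],2))
a=cv2.imread('pics/w2.png')[40:345,120:560];cv2.imwrite('pics/w2c.png',cv2.resize(a,None,fx=1.8,fy=1.8,interpolation=2))
E
```

```text
t: 3.6
position: [0.5037, -0.0793, 0.2328]
tool_rot: [0.118, 0.826, 0.518, -0.19]
contact_force: [-0.3, 0.2, -0.1]
opening: 1.001
grip_force: 0.0
[ 0.5037 -0.0793  0.2328] [-0.0111  0.3691  1.6165 -0.4126  1.3775  0.5657] 3.6 [[ 0.392   0.9    -0.1908]
 [ 0.8104 -0.436  -0.3914]
 [-0.4354 -0.0012 -0.9002]]
[280, 223, 349, 273] 0.96
[509, 321, 544, 350] 0.94
[287, 307, 342, 350] 0.91
[446, 170, 529, 213] 0.85
[271, 102, 354, 144] 0.79
```

View pics/w2c.png

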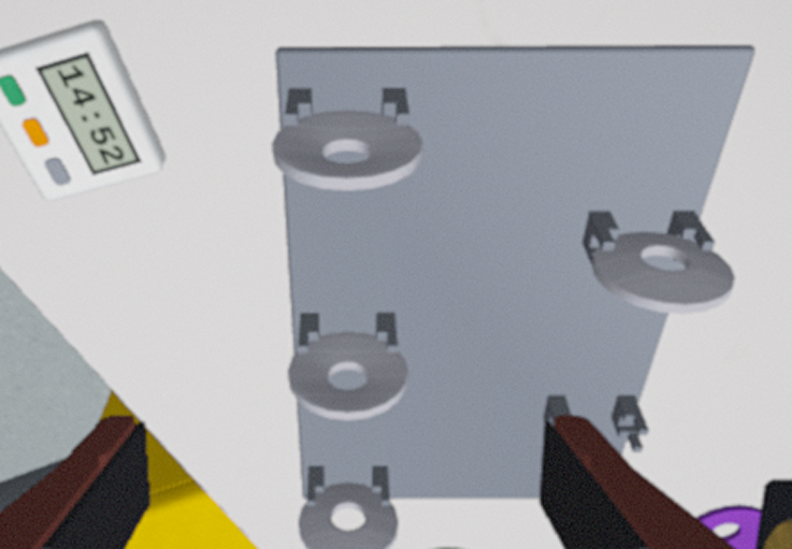

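The +n faces show these features, in crop pixels:
- B (347,150) and C (347,375) look hollow, because the hole sits recessed.
- A (663,265) looks hub-forward.
- D (347,520) is partly cut off.

I'll fit a model to the masks to confirm the facing and the positions.

```bash
cat >> h.py <<'E'
def sil(p,s,c,n,sg):
    "silhouette of a washer, axis n, hollow side sg*n"
    n=n/np.linalg.norm(n)
    a=np.cross(n,[0,0,1]) if abs(n[2])<.9 else np.array([1.,0,0]);a/=np.linalg.norm(a);b=np.cross(n,a);t=np.linspace(0,2*np.pi,60)
    C=lambda r,o:np.array([w2px(p,c+sg*n*o+r*(np.cos(k)*a+np.sin(k)*b),s) for k in t])
    m=np.zeros((480,640),np.uint8);h=m.copy();g=m.copy()
    S=lambda P:np.round(P*16).astype(np.int32)
    cv2.fillConvexPoly(m,cv2.convexHull(S(np.vstack([C(.03,.0025),C(.03,-.0025),C(.0145,-.0065)]))),1,shift=4)
    cv2.fillConvexPoly(h,S(C(.01,-.0015)),1,shift=4);cv2.fillConvexPoly(g,S(C(.01,-.0065)),1,shift=4)
    m[(h&g)>0]=0;return m>0
def fitw(p,s,mask,c0,n,win=None,z=.044):
    from scipy.optimize import minimize
    out=[]
    for sg in(1,-1):
        def f(v):
            m=sil(p,s,np.array([c0[0]+v[0]*.01,c0[1]+v[1]*.01,z]),n,sg);q=mask
            if win is not None:m=m&win
            return 1-(m&q).sum()/max(1,(m|q).sum())
        r=minimize(f,[0,0],method='Nelder-Mead',options=dict(initial_simplex=[[0,0],[.8,0],[0,.8]],maxiter=60))
        out.append((sg,round(1-r.fun,3),np.array(c0[:2])+r.x*.01))
    return out
E
python3 - <<'E'
from h import *
s=state();p=snapshot('wrist');th=-.4425
n=np.array([-np.sin(th),np.cos(th),0])
W=dict(A=(.5985,-.2087),B=(.498,-.095),C=(.446,-.203),D=(.398,-.309))
win=np.zeros((480,640),bool);win[:348]=True
for r in regions_of(p,'washer0'):
    m=r['mask'];v,u=np.argwhere(m).mean(0);g=px2w(p,(u,v),.044,s)
    k=min(W,key=lambda k:np.hypot(*(g[:2]-W[k])))
    print(k,[round(float(x)) for x in r['box']],round(r['conf'],2),g[:2],'hue',p['color'][m].mean(0))
    if np.hypot(*(g[:2]-W[k]))<.05: print(fitw(p,s,m&win,W[k],n,win))
E
```

```text
D [289, 308, 340, 348] 0.86 [ 0.3938 -0.3098] hue [130.437  122.7999 121.431 ]
[(1, np.float64(0.828), array([ 0.3932, -0.3115])), (-1, np.float64(0.921), array([ 0.3927, -0.3114]))]
A [446, 168, 528, 212] 0.83 [ 0.599  -0.2105] hue [138.5941 130.6775 129.4369]
[(1, np.float64(0.78), array([ 0.599 , -0.2067])), (-1, np.float64(0.873), array([ 0.5979, -0.2079]))]
A [507, 319, 542, 348] 0.79 [ 0.6012 -0.4125] hue [172.5515  73.0945 132.567 ]
B [269, 100, 353, 147] 0.73 [ 0.4969 -0.0946] hue [142.4033 134.2618 132.835 ]
[(1, np.float64(0.954), array([ 0.4973, -0.0936])), (-1, np.float64(0.909), array([ 0.4975, -0.0936]))]
C [282, 225, 348, 273] 0.6 [ 0.4446 -0.2042] hue [136.3077 128.2022 126.6501]
[(1, np.float64(0.939), array([ 0.4452, -0.2026])), (-1, np.float64(0.866), array([ 0.4452, -0.2029]))]
```

```bash
cat >> h.py <<'E'
E_=lambda a,t:R.from_euler(a,t).as_matrix()
KP=None
def fk(q,K,sg=-1):
    A=E_('z',q[0]);B=A@E_('y',q[1]);C=A@E_('y',q[1]+q[2])
    D=C@E_('z',sg*q[3])@E_('y',q[4]);T=D@E_('z',sg6*q[5])@E_('z',K6)
    cols=np.column_stack([A[:,0],A[:,1],A[:,2],B[:,2],C[:,2],C[:,0],D[:,2]])
    return cols,T
sg6=1;K6=-np.pi/2
E
python3 - <<'E'
from h import *
import h
s=state()
Q=[[-1.355,.359,1.51,0,1.272,-.115],[-0.1518,0.0551,1.6948,0.0023,1.389,1.0821],list(s['joint_pos'])]
P=[[.1947,-.5668,.2408],[.4468,.0022,.3267],s['position']]
To=[rot([-9.45e-4,.98635,.16464,0]),rot([-.001,.986,.167,.002]),rot(s['tool_rot'])]
for sg in(1,-1):
  for h.sg6 in(1,-1):
    for h.K6 in(np.pi/2,-np.pi/2):
      c=[fk(q,None,sg) for q in Q]
      e=[np.degrees(R.from_matrix(a[1].T@b).magnitude()) for a,b in zip(c,To)]
      M=np.vstack([a[0] for a in c]);k,res,rk,sv=np.linalg.lstsq(M,np.concatenate(P),rcond=1e-3)
      print(sg,h.sg6,h.K6,np.round(e,2),k,np.abs(M@k-np.concatenate(P)).max(),rk)
E
```

```text
1 1 1.5707963267948966 [0.14 0.08 0.  ] [-0.0006  0.0689  0.2645  0.6054  0.4332  0.1047  0.3624] 0.0007182509593123554 7
1 1 -1.5707963267948966 [180.   179.95 180.  ] [-0.0006  0.0689  0.2645  0.6054  0.4332  0.1047  0.3624] 0.0007182509593123554 7
1 -1 1.5707963267948966 [ 13.18 124.05  65.1 ] [-0.0006  0.0689  0.2645  0.6054  0.4332  0.1047  0.3624] 0.0007182509593123554 7
1 -1 -1.5707963267948966 [166.82  55.95 114.9 ] [-0.0006  0.0689  0.2645  0.6054  0.4332  0.1047  0.3624] 0.0007182509593123554 7
-1 1 1.5707963267948966 [ 0.14  0.33 47.06] [ 0.2757  0.0686  0.3292  1.1323  0.3686  1.4559 -0.3606] 0.00921380653224016 7
-1 1 -1.5707963267948966 [180.   179.9  171.19] [ 0.2757  0.0686  0.3292  1.1323  0.3686  1.4559 -0.3606] 0.00921380653224016 7
-1 -1 1.5707963267948966 [ 13.18 124.1   70.99] [ 0.2757  0.0686  0.3292  1.1323  0.3686  1.4559 -0.3606] 0.00921380653224016 7
-1 -1 -1.5707963267948966 [166.82  55.9  129.25] [ 0.2757  0.0686  0.3292  1.1323  0.3686  1.4559 -0.3606] 0.00921380653224016 7
```

```bash
cat >> h.py <<'E'
sg6=1;K6=np.pi/2
KV=np.array([-.0006,.0689,.2645,.6054,.4332,.1047,.3624])
LO=np.array([-2.97,-1.01,.21,-.96,.2,-2.98]);HI=np.array([2.97,2.36,2.38,4.11,2.71,2.98])
def ik(P,T,q0=None):
    from scipy.optimize import least_squares
    best=None
    seeds=[q0] if q0 is not None else [[np.arctan2(P[1],P[0])-.15,.5,1.6,j4,1.3,j6] for j4 in(-.5,.5,2,3.5) for j6 in(-1.5,1.5)]
    for q in seeds:
        def f(q):
            c,t=fk(q,None,1);return np.concatenate([(c@KV-P)*5,(t-T).ravel()])
        r=least_squares(f,np.clip(q,LO+.01,HI-.01),bounds=(LO+.02,HI-.02))
        if best is None or r.cost<best.cost-1e-9: best=r
    return best.x,np.sqrt(2*best.cost)
th=-.4425;nr=np.array([-np.sin(th),np.cos(th),0]);xr=np.array([np.cos(th),np.sin(th),0]);UZ=np.array([0,0,1.])
WP=dict(A=(.598,-.208),B=(.4973,-.0936),C=(.4452,-.2027),D=(.393,-.3114))
ARB=np.array([.485,.0805])
def pickT(L,ys): return tool(-L*nr-UZ,ys*xr)
def placeT(L,ys,psi):
    "hollow... tool z along (psi) and down; after flip from lean L"
    e=np.array([np.cos(psi),np.sin(psi),0]); # e corresponds to L*nr after flip
    Y=L*ys*np.cross(e,UZ) ; return tool(e-UZ,Y)
E
python3 - <<'E'
from h import *
print(np.cross(nr,UZ),xr)
for k,L in(('C',1),('B',-1),('A',-1),('A',1),('D',-1),('D',1)):
    for ys in(1,-1):
        o=[]
        for dz in(.044,.2):
            q,e=ik(np.array([*WP[k],dz]),pickT(L,ys));o.append((np.round(q,2).tolist(),round(e,3)))
        print(k,L,ys,o)
for par in(1,-1):
    for a in range(-180,180,30):
        o=[]
        for z in(.055,.16):
            q,e=ik(np.array([*ARB,z]),placeT(1,par,np.radians(a-7.7)));o.append((np.round(q,2).tolist(),round(e,3)))
        if max(x[1] for x in o)<.02: print('place par',par,a,o)
E
```

```text
[ 0.9037 -0.4282  0.    ] [ 0.9037 -0.4282  0.    ]
C 1 1 [([-0.07, 0.72, 1.83, -0.83, 1.11, 0.96], np.float64(0.0)), ([-0.07, 0.47, 1.76, -0.74, 1.34, 0.71], np.float64(0.0))]
C 1 -1 [([-0.07, 0.72, 1.83, -0.83, 1.11, -2.19], np.float64(0.0)), ([-0.07, 0.47, 1.76, -0.74, 1.34, -2.43], np.float64(0.0))]
B -1 1 [([-0.83, 0.69, 1.95, 0.85, 1.06, -1.04], np.float64(0.0)), ([-0.83, 0.41, 1.87, 0.74, 1.31, -0.76], np.float64(0.0))]
B -1 -1 [([-0.83, 0.69, 1.95, 0.85, 1.06, 2.1], np.float64(0.0)), ([-0.83, 0.41, 1.87, 0.74, 1.31, 2.38], np.float64(0.0))]
A -1 1 [([-0.84, 0.8, 1.59, 0.76, 1.24, -0.84], np.float64(0.0)), ([-0.84, 0.59, 1.52, 0.72, 1.44, -0.65], np.float64(0.0))]
A -1 -1 [([-0.84, 0.8, 1.59, 0.76, 1.24, 2.3], np.float64(0.0)), ([-0.84, 0.59, 1.52, 0.72, 1.44, 2.5], np.float64(0.0))]
A 1 1 [([-0.06, 0.84, 1.46, -0.75, 1.29, 0.77], np.float64(0.0)), ([-0.06, 0.65, 1.39, -0.72, 1.48, 0.59], np.float64(0.0))]
A 1 -1 [([-0.06, 0.84, 1.46, -0.75, 1.29, -2.38], np.float64(0.0)), ([-0.06, 0.65, 1.39, -0.72, 1.48, -2.55], np.float64(0.0))]
D -1 1 [([-1.2, 0.76, 1.7, 0.56, 1.33, -1.08]
[... 1894 characters left out ...]
, -0.41, 1.7, 1.07], np.float64(0.0))]
place par -1 -90 [([0.46, 0.75, 1.68, -0.66, 1.29, 0.97], np.float64(0.0)), ([0.46, 0.59, 1.64, -0.63, 1.44, 0.85], np.float64(0.0))]
place par -1 60 [([-0.55, 0.62, 2.3, 1.45, 0.79, 1.88], np.float64(0.0)), ([-0.55, 0.33, 2.24, 1.14, 0.88, 2.34], np.float64(0.0))]
place par -1 90 [([-0.51, 0.66, 2.0, 0.87, 1.04, 2.09], np.float64(0.0)), ([-0.51, 0.46, 1.95, 0.78, 1.21, 2.3], np.float64(0.0))]
place par -1 120 [([-0.38, 0.74, 1.72, 0.55, 1.33, 2.06], np.float64(0.0)), ([-0.38, 0.58, 1.68, 0.54, 1.5, 2.16], np.float64(0.0))]
place par -1 150 [([-0.21, 0.81, 1.5, 0.31, 1.56, 1.9], np.float64(0.0)), ([-0.21, 0.68, 1.46, 0.32, 1.73, 1.95], np.float64(0.0))]
```

```bash
python3 - <<'E'
from h import *
T=pickT(1,1);plan([.4755,-.1388,.1147],T)
E
```

```text
move 4 x [-0.0019 -0.0001  0.034 ] tot [-0.0075 -0.0004  0.136 ]
turn 3 x [-0.11 -6.46 -0.25] tot [ -0.3405 -19.3787  -0.7515]
```

```bash
python3 -m pendant '[[[-0.0019,0,0.034],[0,-4.85,-0.2]],[[-0.0019,0,0.034],[0,-4.85,-0.2]],[[-0.0019,0,0.034],[0,-4.85,-0.2]],[[-0.0019,0,0.034],[-0.3,-4.83,-0.2]],[[0,0,0],[0,0,0]]]'
python3 - <<'E'
from h import *
s=state();p=snapshot('wrist');print(s['position'],s['joint_pos'])
win=np.zeros((480,640),bool);win[:346]=True
for r in regions_of(p,'washer0'):
    m=r['mask'];v,u=np.argwhere(m).mean(0);g=px2w(p,(u,v),.044,s)
    for k in WP:
        if np.hypot(*(g[:2]-WP[k]))<.03: print(k,r['box'],r['conf'],g[:2],fitw(p,s,m&win,WP[k],nr,win))
c=WP['C'];plan([*c,.044],pickT(1,1))
E
```

```text
t: 4.3
position: [0.4664, -0.152, 0.121]
tool_rot: [0.202, 0.778, 0.496, -0.328]
contact_force: [0.1, -0.1, -0.3]
opening: 1.001
grip_force: 0.0
[ 0.4664 -0.152   0.121 ] [ 0.0187  0.6209  1.7425 -0.7197  1.2918  0.8475]
D [277.8, 264.5, 351.5, 338.0] 0.94 [ 0.3905 -0.3167] [(1, np.float64(0.854), array([ 0.3943, -0.3087])), (-1, np.float64(0.892), array([ 0.3922, -0.3123]))]
A [568.9, 92.0, 639.4, 196.3] 0.83 [ 0.5856 -0.2008] [(1, np.float64(0.83), array([ 0.6003, -0.2094])), (-1, np.float64(0.904), array([ 0.5997, -0.2088]))]
B [229.1, 0.0, 419.6, 81.5] 0.79 [ 0.4938 -0.1022] [(1, np.float64(0.969), array([ 0.4978, -0.0934])), (-1, np.float64(0.871), array([ 0.4976, -0.093 ]))]
C [265.3, 167.8, 371.4, 266.5] 0.76 [ 0.4439 -0.2055] [(1, np.float64(0.924), array([ 0.4448, -0.2024])), (-1, np.float64(0.875), array([ 0.4446, -0.2036]))]
move 3 x [ 0.0055 -0.0001  0.0324] tot [ 0.0165 -0.0002  0.0973]
turn 1 x [-0.02 -0.02  0.23] tot [-0.0228 -0.0209  0.2313]
```

```bash
python3 -m pendant '[[[0.0165,0,0],[0,0,0.23]],[[0,0,0.03],[0,0,0]],[[0,0,0.03],[0,0,0]],[[0,0,0.025],[0,0,0]],[[0,0,0.012],[0,0,0]],[[0,0,0],[0,0,0]],[[0,0,0],[0,0,0]]]' 0 40
python3 - <<'E'
from h import *
plan([.4449,-.2025,.044],pickT(1,1))
E
```

```text
t: 5.1
position: [0.4471, -0.2021, 0.045]
tool_rot: [0.206, 0.781, 0.494, -0.322]
contact_force: [0.5, 0.0, 0.0]
opening: 1.001
grip_force: 0.0
move 1 x [-0.0002 -0.0018  0.0017] tot [-0.0002 -0.0018  0.0017]
turn 1 x [ 0.19 -0.   -0.05] tot [ 0.1911 -0.0014 -0.0472]
```

```bash
python3 -m pendant '[[[0,-0.0018,0.0015],[0,0,0]],[[0,0,0],[0,0,0]],[[0,0,0],[0,0,0]],[[0,0,0],[0,0,0]],[[0,0,0],[0,0,0]],[[0,0,0],[0,0,0]],[[0,0,0],[0,0,0]],[[0,0,0],[0,0,0]]]' 1 40 && python3 -m pendant '[[[-0.01,0,-0.01],[0,0,0]],[[-0.0212,0,-0.0212],[0,0,0]],[[-0.0212,0,-0.0212],[0,0,0]],[[-0.0212,0,-0.0212],[0,0,0]],[[-0.0212,0,-0.0212],[0,0,0]],[[0,0,0],[0,0,0]]]'
python3 - <<'E'
from h import *
for z in(.0515,.12,.16):
    q,e=ik(np.array([*ARB,z]),placeT(1,1,np.pi/2+th));print(np.round(q,2),e)
plan([.495,-.0,.2],placeT(1,1,np.pi/2+th))
E
```

```text
t: 5.9
position: [0.4445, -0.2029, 0.0434]
tool_rot: [0.206, 0.78, 0.495, -0.323]
contact_force: [4.3, -0.1, 3.9]
opening: 0.664
grip_force: 40.0
t: 6.5
position: [0.4441, -0.2024, 0.1806]
tool_rot: [0.207, 0.781, 0.494, -0.322]
contact_force: [-0.8, -0.0, -1.9]
opening: 0.662
grip_force: 40.0
[-0.55  0.64  2.18  1.17  0.87 -1.14] 7.289743334843589e-11
[-0.55  0.47  2.15  1.03  0.96 -0.92] 2.9334680052405757e-13
[-0.55  0.38  2.12  0.97  1.02 -0.8 ] 4.093806270130388e-15
move 5 x [ 0.0262 -0.0081 -0.0317] tot [ 0.131  -0.0404 -0.1586]
turn 11 x [0.03 8.18 0.01] tot [ 0.297  89.9727  0.0752]
```

```bash
python3 -m pendant '[[[0,0,0],[0,8.18,0]],[[0,0,0],[0,8.18,0]],[[0,0,0],[0,8.18,0]],[[0,0,0],[0,8.18,0]],[[0,0,0],[0,8.18,0]],[[0,0,0],[0,8.18,0]],[[0,0,0],[0,8.18,0]],[[0,0,0],[0,8.18,0]],[[0,0,0],[0,8.18,0]],[[0,0,0],[0,8.18,0]],[[0,0,0],[0,8.18,0]],[[0,0,0],[0,0,0]]]'
python3 - <<'E'
from h import *
print(state()['joint_pos'])
plan([*ARB,.15],placeT(1,1,np.pi/2+th))
E
```

```text
t: 7.7
position: [0.4422, -0.2037, 0.1745]
tool_rot: [-0.207, 0.781, 0.492, 0.324]
contact_force: [0.2, -1.2, -1.2]
opening: 0.666
grip_force: 40.0
[-1.0455  0.5033  1.7944  0.6336  1.4033 -0.8905]
move 7 x [ 0.0251 -0.012   0.0304] tot [ 0.176  -0.0838  0.2127]
turn 1 x [-0.07 -0.2  -0.34] tot [-0.072  -0.2035 -0.3372]
```

```bash
python3 -m pendant '[[[0.025,-0.012,0.0304],[-0.07,-0.2,-0.34]],[[0.025,-0.012,0.0304],[0,0,0]],[[0.025,-0.012,0.0304],[0,0,0]],[[0.025,-0.012,0.0304],[0,0,0]],[[0.025,-0.012,0.0304],[0,0,0]],[[0,0,0],[0,0,0]],[[0,0,0],[0,0,0]]]'
python3 - <<'E'
from h import *
s,p=look('wrist','w3');print(s['position'])
for t in('washer0','seat','fixture'):
  for r in recognise(p,t): print(t,[round(float(x)) for x in r['box']],round(r['conf'],2))
for z in(.045,.1,.106): print(z,w2px(p,[*ARB,z],s))
E
```

```text
t: 8.4
position: [0.4714, 0.0024, 0.1572]
tool_rot: [-0.202, 0.779, 0.499, 0.321]
contact_force: [0.4, -0.6, -2.1]
opening: 0.665
grip_force: 40.0
[0.4714 0.0024 0.1572]
washer0 [227, 240, 400, 406] 0.85
washer0 [354, 16, 391, 48] 0.58
seat [214, 0, 535, 346] 0.8
fixture [214, 0, 529, 344] 0.65
0.045 [279.9323 264.0638]
0.1 [274.3662 220.559 ]
0.106 [273.6252 214.7675]
```

View pics/w3.png

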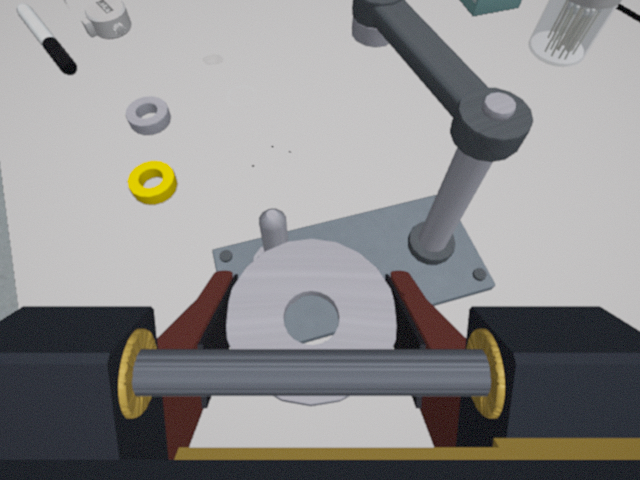

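The washer is held flat with its hole at (311,318). The arbor tip shows at (272,214), against a prediction of (273.6,214.8), so the arbor estimate is good. Next I check where the washer sits in the grip.

```bash
cat >> h.py <<'E'
def inhand(p,s,target='washer0'):
    win=np.zeros((480,640),bool);win[:346,225:400]=True
    for r in regions_of(p,target):
        m=r['mask']
        if m[300:346,240:380].sum()>1000:
            z=s['position'][2]
            for o in fitw(p,s,m&win,s['position'][:2],UZ,win,z=z):
                d=np.array([*o[2],z])-s['position'];print('hollow',o[0],'iou',o[1],'offset world',d,'tool',rot(s['tool_rot']).T@d)
            break
def tip(p,s):
    "bright arbor tip near prediction -> just print crop edge"
E
python3 - <<'E'
from h import *
s=state();p=snapshot('wrist');inhand(p,s)
plan([*ARB,.15],placeT(1,1,np.pi/2+th))
E
```

```text
hollow 1 iou 0.982 offset world [-0.  0.  0.] tool [ 0. -0.  0.]
hollow -1 iou 0.924 offset world [-0.0003 -0.0002  0.    ] tool [-0.0002 -0.0002 -0.0002]
move 2 x [ 0.0256 -0.0118  0.0302] tot [ 0.0512 -0.0236  0.0603]
turn 1 x [0.1  0.33 0.43] tot [0.1003 0.3308 0.4302]
```

```bash
python3 -m pendant '[[[0.0256,-0.0118,0.0302],[0.1,0.33,0.43]],[[0.0256,-0.0118,0.0302],[0,0,0]],[[0,0,0],[0,0,0]],[[0,0,0],[0,0,0]],[[0,0,0],[0,0,0]]]'
python3 - <<'E'
from h import *
s,p=look('wrist','w4',(220,220,420,346),4);print(s['position'],s['contact_force'])
plan([*ARB,.15],placeT(1,1,np.pi/2+th));inhand(p,s)
for z in(.045,.1,.106): print(z,w2px(p,[*ARB,z],s))
E
```

```text
t: 9.2
position: [0.4853, 0.0803, 0.1502]
tool_rot: [-0.205, 0.781, 0.494, 0.323]
contact_force: [-0.6, 0.6, -1.4]
opening: 0.665
grip_force: 40.0
[0.4853 0.0803 0.1502] [-0.5773  0.6113 -1.3814]
move 1 x [-0.     -0.0006  0.0003] tot [-0.     -0.0006  0.0003]
turn 1 x [ 0.03 -0.01 -0.01] tot [ 0.0282 -0.0117 -0.0052]
hollow 1 iou 0.983 offset world [-0.0001  0.0002  0.    ] tool [ 0.0001 -0.0001  0.0001]
hollow -1 iou 0.926 offset world [-0.0002 -0.0005  0.    ] tool [-0.0004 -0.     -0.0004]
0.045 [310.619  379.9384]
0.1 [310.4943 353.3443]
0.106 [310.4771 349.6601]
```

View pics/w4.png

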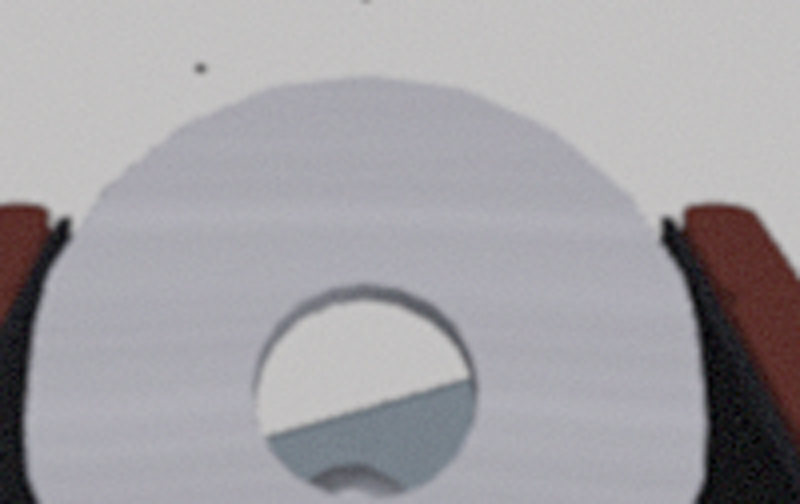

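Through the hole the arbor tip shows centred, at crop (355,480). I'm lowering.

```bash
python3 -m pendant '[[[-0.0106,-0.0003,0.0106],[0,0,0]],[[-0.0106,-0.0003,0.0106],[0,0,0]],[[-0.0106,0,0.0106],[0,0,0]],[[-0.0106,0,0.0106],[0,0,0]],[[-0.0106,0,0.0106],[0,0,0]],[[0,0,0],[0,0,0]]]' && python3 -m pendant '[[[-0.0071,0,0.0071],[0,0,0]],[[-0.005,0,0.005],[0,0,0]],[[-0.003,0,0.003],[0,0,0]],[[0,0,0],[0,0,0]]]'
```

```text
t: 9.9
position: [0.4841, 0.081, 0.0741]
tool_rot: [-0.206, 0.781, 0.493, 0.323]
contact_force: [0.4, 0.0, -1.1]
opening: 0.663
grip_force: 40.0
t: 10.3
position: [0.4842, 0.0817, 0.0538]
tool_rot: [-0.205, 0.781, 0.494, 0.323]
contact_force: [-0.0, 0.4, -1.3]
opening: 0.665
grip_force: 40.0
```

```bash
python3 -m pendant '[[[-0.0012,0,0.0012],[0,0,0]],[[0,0,0],[0,0,0]]]' && python3 -m pendant '[[[0,0,0],[0,0,0]],[[0,0,0],[0,0,0]],[[0,0,0],[0,0,0]],[[0,0,0],[0,0,0]],[[0,0,0],[0,0,0]],[[0,0,-0.01],[0,0,0]],[[0,0,-0.03],[0,0,0]],[[0,0,-0.04],[0,0,0]],[[0,0,-0.04],[0,0,0]],[[0,0,-0.02],[0,0,0]],[[0,0,0],[0,0,0]]]' 0
python3 - <<'E'
from h import *
plan([.4673,-.1573,.1147],pickT(-1,1))
s,p=look('wrist','w5',(140,20,500,346),2.2)
E
```

```text
t: 10.5
position: [0.4841, 0.0819, 0.0524]
tool_rot: [-0.205, 0.78, 0.494, 0.323]
contact_force: [-0.1, 0.7, -0.7]
opening: 0.664
grip_force: 40.0
t: 11.6
position: [0.4424, -0.0103, 0.1527]
tool_rot: [-0.203, 0.781, 0.494, 0.324]
contact_force: [-0.8, -1.0, -0.5]
opening: 0.997
grip_force: 0.0
move 4 x [-0.0284  0.0214 -0.0148] tot [-0.1135  0.0855 -0.0591]
turn 1 x [0.2  0.08 0.08] tot [0.1964 0.0771 0.0817]
```

View pics/w5.png

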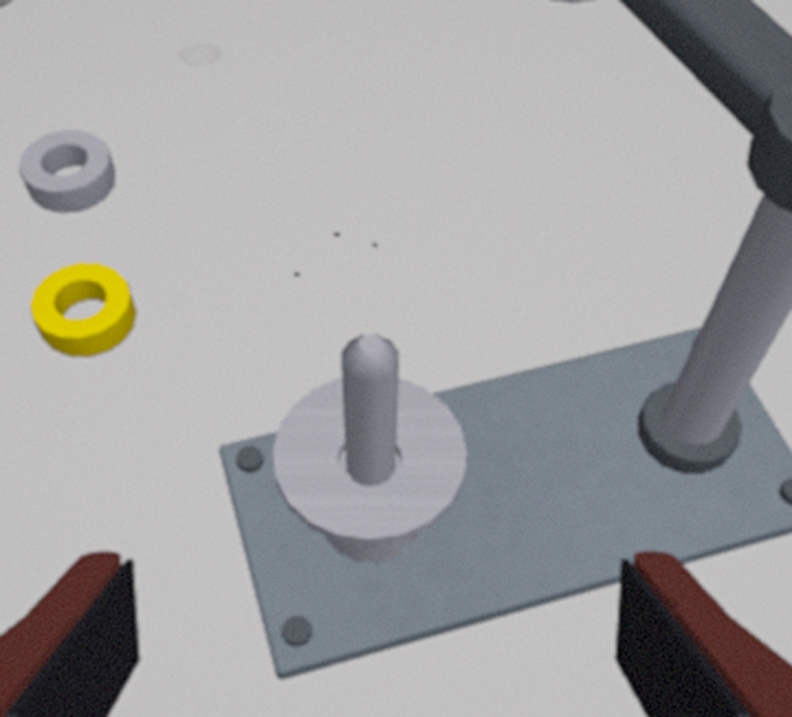

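The first washer sits flat around the arbor at crop (370,455), hollow up. Next is B.

```bash
python3 -m pendant '[[[-0.0284,0.0214,-0.0148],[0.2,0.08,0.08]],[[-0.0284,0.0214,-0.0148],[0,0,0]],[[-0.0284,0.0214,-0.0148],[0,0,0]],[[-0.0284,0.0214,-0.0148],[0,0,0]],[[0,0,0],[0,0,0]],[[0,0,0],[0,0,0]]]'
python3 - <<'E'
from h import *
s=state();p=snapshot('wrist')
win=np.zeros((480,640),bool);win[:346]=True
for r in regions_of(p,'washer0'):
    m=r['mask'];v,u=np.argwhere(m).mean(0);g=px2w(p,(u,v),.044,s)
    for k in WP:
        if np.hypot(*(g[:2]-WP[k]))<.03: print(k,r['box'],r['conf'],g[:2],fitw(p,s,m&win,WP[k],nr,win))
plan([.4977,-.0934,.044],pickT(-1,1))
E
```

```text
t: 12.25
position: [0.4668, -0.1534, 0.1111]
tool_rot: [-0.209, 0.78, 0.494, 0.323]
contact_force: [0.6, 0.8, 0.3]
opening: 1.002
grip_force: 0.0
B [264.4, 212.8, 368.7, 272.3] 0.83 [ 0.4987 -0.0912] [(1, np.float64(0.896), array([ 0.4981, -0.0932])), (-1, np.float64(0.822), array([ 0.4983, -0.0933]))]
A [534.7, 342.5, 537.6, 346.8] 0.52 [ 0.5725 -0.1937] [(1, np.float64(0.125), array([ 0.5574, -0.1991])), (-1, np.float64(0.125), array([ 0.5574, -0.1991]))]
move 3 x [-0.0005  0.0014  0.0316] tot [-0.0014  0.0041  0.0949]
turn 1 x [-0.46 -0.23 -0.12] tot [-0.459  -0.2321 -0.1222]
```

```bash
python3 -m pendant '[[[-0.001,0.004,0],[-0.46,-0.23,-0.12]],[[0,0,0.03],[0,0,0]],[[0,0,0.03],[0,0,0]],[[0,0,0.025],[0,0,0]],[[0,0,0.01],[0,0,0]],[[0,0,0],[0,0,0]],[[0,0,0],[0,0,0]]]' 0 && python3 - <<'E'
from h import *
plan([.4979,-.0933,.044],pickT(-1,1));print(state()['joint_pos'])
E
```

```text
t: 13.05
position: [0.4995, -0.0965, 0.0447]
tool_rot: [-0.203, 0.781, 0.494, 0.324]
contact_force: [0.5, -0.3, 0.1]
opening: 0.996
grip_force: 0.0
move 1 x [ 0.0011 -0.0028  0.002 ] tot [ 0.0011 -0.0028  0.002 ]
turn 1 x [0.18 0.12 0.1 ] tot [0.1835 0.1211 0.0984]
[-0.8352  0.6966  1.9403  0.8478  1.0574 -1.0361]
```

```bash
python3 -m pendant '[[[0.001,-0.0028,0.002],[0,0,0]],[[0,0,0],[0,0,0]],[[0,0,0],[0,0,0]],[[0,0,0],[0,0,0]],[[0,0,0],[0,0,0]],[[0,0,0],[0,0,0]],[[0,0,0],[0,0,0]],[[0,0,0],[0,0,0]]]' 1 40 && python3 -m pendant '[[[0.01,0,-0.01],[0,0,0]],[[0.0212,0,-0.0212],[0,0,0]],[[0.0212,0,-0.0212],[0,0,0]],[[0.0212,0,-0.0212],[0,0,0]],[[0.0212,0,-0.0212],[0,0,0]],[[0,0,0],[0,0,0]]]' && python3 -m pendant '[[[0,0,0],[0,0,8.57]],[[0,0,0],[0,0,8.57]],[[0,0,0],[0,0,8.57]],[[0,0,0],[0,0,8.57]],[[0,0,0],[0,0,8.57]],[[0,0,0],[0,0,8.57]],[[0,0,0],[0,0,8.57]],[[0,0,0],[0,0,8.57]],[[0,0,0],[0,0,8.57]],[[0,0,0],[0,0,8.57]],[[0,0,0],[0,0,8.57]],[[0,0,0],[0,0,8.57]],[[0,0,0],[0,0,8.57]],[[0,0,0],[0,0,8.57]],[[0,0,0],[0,0,8.57]],[[0,0,0],[0,0,8.57]],[[0,0,0],[0,0,8.57]],[[0,0,0],[0,0,8.57]],[[0,0,0],[0,0,8.57]],[[0,0,0],[0,0,8.57]]]'
python3 - <<'E'
from h import *
s=state();p=snapshot('wrist');inhand(p,s);print(s['joint_pos'],s['opening'])
plan([*ARB,.16],placeT(-1,1,np.pi/2+th))
E
```

```text
t: 13.85
position: [0.4979, -0.0934, 0.0435]
tool_rot: [-0.203, 0.781, 0.494, 0.324]
contact_force: [-0.6, -1.4, 1.0]
opening: 0.662
grip_force: 40.0
t: 14.45
position: [0.4985, -0.0935, 0.1811]
tool_rot: [-0.2, 0.781, 0.495, 0.324]
contact_force: [0.9, -0.8, -1.7]
opening: 0.662
grip_force: 40.0
t: 16.45
position: [0.4969, -0.0924, 0.177]
tool_rot: [0.337, -0.549, 0.744, 0.18]
contact_force: [-0.5, 0.8, -0.0]
opening: 0.661
grip_force: 40.0
hollow 1 iou 0.843 offset world [-0.0008 -0.0007  0.    ] tool [ 0.0006  0.0005 -0.0007]
hollow -1 iou 0.86 offset world [-0.001  -0.0013  0.    ] tool [ 0.0011  0.0005 -0.0012]
[-0.8332  0.4514  1.8905  0.7549  1.2637  2.1953] 0.6610449184787243
move 4 x [-0.0267  0.0175  0.0297] tot [-0.1066  0.07    0.1186]
turn 2 x [-0.05 -0.06  4.27] tot [-0.0988 -0.1203  8.5375]
```

```bash
python3 -m pendant '[[[0,0,0],[-0.05,-0.06,4.27]],[[0,0,0],[-0.05,-0.06,4.27]],[[-0.0265,0.0175,0.0297],[0,0,0]],[[-0.0265,0.0175,0.0297],[0,0,0]],[[-0.0265,0.0175,0.0297],[0,0,0]],[[-0.0265,0.0175,0.0297],[0,0,0]],[[0,0,0],[0,0,0]],[[0,0,0],[0,0,0]],[[0,0,0],[0,0,0]]]'
python3 - <<'E'
from h import *
s=state();p=snapshot('wrist');inhand(p,s);print(s['joint_pos'],s['opening'])
cv2.imwrite('pics/w6.png',cv2.resize(p['color'][140:400,180:460],None,fx=2.2,fy=2.2))
plan([*ARB,.15],placeT(-1,1,np.pi/2+th))
E
```

```text
t: 17.45
position: [0.5027, 0.0799, 0.1683]
tool_rot: [0.324, -0.495, 0.78, 0.203]
contact_force: [-0.2, 0.0, -0.8]
opening: 0.665
grip_force: 40.0
hollow 1 iou 0.882 offset world [-0.0006 -0.0008  0.    ] tool [ 0.0007  0.0002 -0.0007]
hollow -1 iou 0.9 offset world [-0.0008 -0.001   0.    ] tool [ 0.0008  0.0003 -0.0009]
[-0.5323  0.3861  2.0771  0.9611  1.0329  2.3797] 0.6653555242640444
move 1 x [0.0176 0.0169 0.0082] tot [0.0176 0.0169 0.0082]
turn 1 x [-0.17 -0.02  0.16] tot [-0.1657 -0.0173  0.1564]
```

View pics/w6.png

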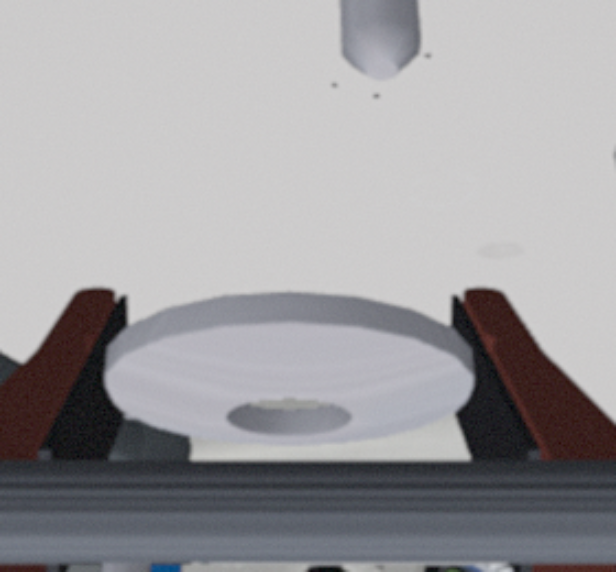

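Camera is upside down here. Washer B is level and hub side up at crop (290,370), and the arbor tip is at (380,75). I'll move over the arbor and lower.

```bash
python3 -m pendant '[[[0.0088,0.0085,0.004],[-0.17,0,0.16]],[[0.0088,0.0084,0.0042],[0,0,0]],[[0,0,0],[0,0,0]],[[0,0,0],[0,0,0]],[[0,0,0],[0,0,0]]]'
python3 - <<'E'
from h import *
s=state();p=snapshot('wrist');inhand(p,s)
plan([.485,.081,.15],placeT(-1,1,np.pi/2+th))
E
```

```text
t: 18.05
position: [0.4851, 0.0811, 0.1504]
tool_rot: [0.323, -0.494, 0.781, 0.205]
contact_force: [0.3, -0.4, -0.2]
opening: 0.659
grip_force: 40.0
hollow 1 iou 0.875 offset world [-0.0004 -0.0006  0.    ] tool [ 0.0005  0.0001 -0.0005]
hollow -1 iou 0.891 offset world [-0.0002 -0.0008  0.    ] tool [ 0.0006 -0.0001 -0.0006]
move 1 x [ 0.0005 -0.0004  0.    ] tot [ 0.0005 -0.0004  0.    ]
turn 1 x [ 0.04  0.   -0.  ] tot [ 0.0424  0.0015 -0.0034]
```

```bash
python3 -m pendant '[[[0.0106,0,0.0106],[0,0,0]],[[0.0106,0,0.0106],[0,0,0]],[[0.0106,0,0.0106],[0,0,0]],[[0.0106,0,0.0106],[0,0,0]],[[0.0106,0,0.0106],[0,0,0]],[[0,0,0],[0,0,0]]]' && python3 -m pendant '[[[0.006,0,0.006],[0,0,0]],[[0.004,0,0.004],[0,0,0]],[[0.002,0,0.002],[0,0,0]],[[0,0,0],[0,0,0]],[[0,0,0],[0,0,0]]]'
```

```text
t: 18.75
position: [0.484, 0.082, 0.0741]
tool_rot: [0.322, -0.494, 0.781, 0.206]
contact_force: [0.6, -0.6, -1.0]
opening: 0.666
grip_force: 40.0
t: 19.25
position: [0.4846, 0.0823, 0.0594]
tool_rot: [0.324, -0.494, 0.78, 0.206]
contact_force: [-2.5, -2.8, 9.0]
opening: 0.669
grip_force: 40.0
```

```bash
python3 - <<'E'
from h import *
plan([.485,.081,.0605])
E
python3 -m pendant '[[[-0.0002,0,-0.0014],[0,0,0]],[[0,0,0],[0,0,0]]]' && python3 -m pendant '[[[0.001,0,0.001],[0,0,0]],[[0.001,0,0.001],[0,0,0]],[[0,0,0],[0,0,0]]]'
```

```text
move 1 x [-0.0001 -0.0009 -0.0015] tot [-0.0001 -0.0009 -0.0015]
t: 19.45
position: [0.4841, 0.0813, 0.0597]
tool_rot: [0.323, -0.494, 0.781, 0.205]
contact_force: [2.0, 3.5, -1.8]
opening: 0.672
grip_force: 40.0
t: 19.75
position: [0.4844, 0.0813, 0.0581]
tool_rot: [0.325, -0.494, 0.78, 0.206]
contact_force: [-3.8, -6.1, 16.8]
opening: 0.669
grip_force: 40.0
```

```bash
python3 -m pendant '[[[-0.0007,0,-0.0007],[0,0,0]],[[0,0,0],[0,0,0]],[[0,0,0],[0,0,0]],[[0,0,0],[0,0,0]],[[0,0,0],[0,0,0]],[[0,0,-0.01],[0,0,0]],[[0,0,-0.03],[0,0,0]],[[0,0,-0.04],[0,0,0]],[[0,0,-0.04],[0,0,0]],[[0,0,-0.02],[0,0,0]],[[0,0,0],[0,0,0]]]' 0
python3 - <<'E'
from h import *
s,p=look('wrist','w7',(170,0,450,260),2.3);print(s['position'],w2px(p,[.485,.081,.0565],s),w2px(p,[.485,.081,.106],s))
E
```

```text
t: 20.85
position: [0.4421, -0.011, 0.1579]
tool_rot: [0.323, -0.494, 0.781, 0.203]
contact_force: [0.6, 0.0, -0.8]
opening: 0.999
grip_force: 0.0
[ 0.4421 -0.011   0.1579] [312.8808 227.5663] [312.8827 294.6916]
```

View pics/w7.png

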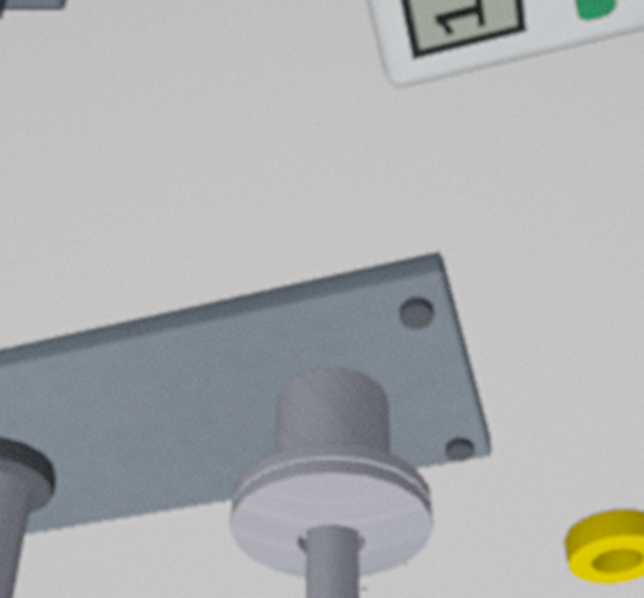

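Both washers sit flush and coaxial at crop (330,500). Next is D.

```bash
python3 - <<'E'
from h import *
q=state()['joint_pos'];print(q)
for P in([.362,-.376,.115],[.3925,-.312,.044],[.3925,-.312,.19]):
    a,e=ik(np.array(P),pickT(-1,-1),q);print(a,e)
plan([.362,-.376,.115],pickT(-1,-1))
E
```

```text
[-0.7965  0.3997  2.1084  0.8225  1.1302  2.2314]
[-1.2822  0.697   1.5673  0.4923  1.5236  2.1107] 1.0498664728525535e-14
[-1.2038  0.7617  1.6983  0.5557  1.3266  2.0602] 9.734929673795329e-16
[-1.2038  0.5481  1.636   0.5374  1.5627  2.2044] 9.933708374026052e-10
move 9 x [ 0.032  -0.0095 -0.0253] tot [ 0.2882 -0.0852 -0.2281]
turn 1 x [-0.08 -0.07 -0.02] tot [-0.0765 -0.0717 -0.0247]
```

```bash
python3 -m pendant '[[[0.032,-0.0095,-0.0253],[0,0,0]],[[0.032,-0.0095,-0.0253],[0,0,0]],[[0.032,-0.0095,-0.0253],[0,0,0]],[[0.032,-0.0095,-0.0253],[0,0,0]],[[0.032,-0.0095,-0.0253],[0,0,0]],[[0.032,-0.0095,-0.0253],[0,0,0]],[[0.032,-0.0095,-0.0253],[0,0,0]],[[0.032,-0.0095,-0.0253],[0,0,0]],[[0.032,-0.0095,-0.0253],[0,0,0]],[[0,0,0],[0,0,0]],[[0,0,0],[0,0,0]]]'
python3 - <<'E'
from h import *
s=state();p=snapshot('wrist')
win=np.zeros((480,640),bool);win[:346]=True
for r in regions_of(p,'washer0'):
    m=r['mask'];v,u=np.argwhere(m).mean(0);g=px2w(p,(u,v),.044,s)
    for k in WP:
        if np.hypot(*(g[:2]-WP[k]))<.03: print(k,r['box'],r['conf'],g[:2],fitw(p,s,m&win,WP[k],nr,win))
plan([.3925,-.312,.044],pickT(-1,-1))
E
```

```text
t: 22.0
position: [0.363, -0.3735, 0.1122]
tool_rot: [0.323, -0.493, 0.78, 0.207]
contact_force: [0.5, -0.2, 0.3]
opening: 0.999
grip_force: 0.0
D [259.7, 205.7, 360.5, 300.5] 0.72 [ 0.3968 -0.3041] [(1, np.float64(0.896), array([ 0.3956, -0.3063])), (-1, np.float64(0.939), array([ 0.395 , -0.3075]))]
move 3 x [ 0.0006 -0.0004  0.032 ] tot [ 0.0018 -0.0013  0.0961]
turn 1 x [ 0.24  0.17 -0.07] tot [ 0.2418  0.1663 -0.0729]
```

```bash
python3 - <<'E'
from h import *
s=state();p=snapshot('wrist')
m=p['color'].copy();win=np.zeros((480,640),bool);win[:346]=True
for r in regions_of(p,'washer1')+regions_of(p,'washer3'):
    m=r['mask'];v,u=np.argwhere(m).mean(0);print(r['conf'],r['box'],m.sum(),fitw(p,s,m&win,[.3935,-.31],nr,win)[1])
for c in([.3925,-.312],[.395,-.3075]):
    M=sil(p,s,np.array([*c,.044]),nr,-1);a=np.argwhere(M);print(a.min(0)[::-1],a.max(0)[::-1])
E
```

```text
0.73 [353.3, 396.9, 393.2, 400.3] 115 (-1, np.float64(0.0), array([ 0.3935, -0.31  ]))
0.73 [353.3, 396.9, 393.2, 400.3] 115 (-1, np.float64(0.0), array([ 0.3935, -0.31  ]))
[257 198] [362 292]
[257 202] [360 296]
```

```bash
python3 -m pendant '[[[0.0018,-0.0013,0],[0.24,0.17,-0.07]],[[0,0,0.03],[0,0,0]],[[0,0,0.03],[0,0,0]],[[0,0,0.025],[0,0,0]],[[0,0,0.01],[0,0,0]],[[0,0,0],[0,0,0]],[[0,0,0],[0,0,0]]]' 0 && python3 - <<'E'
from h import *
plan([.3937,-.3098,.044],pickT(-1,-1))
E
```

```text
t: 22.95
position: [0.3925, -0.3166, 0.0454]
tool_rot: [0.323, -0.494, 0.781, 0.202]
contact_force: [-0.4, 0.3, 1.1]
opening: 1.0
grip_force: 0.0
move 1 x [-0.0037  0.0018  0.0057] tot [-0.0037  0.0018  0.0057]
turn 1 x [-0.17 -0.22  0.07] tot [-0.1688 -0.2159  0.0668]
```

```bash
python3 -m pendant '[[[-0.0035,0.0018,0.0055],[0,0,0]],[[0,0,0],[0,0,0]],[[0,0,0],[0,0,0]],[[0,0,0],[0,0,0]],[[0,0,0],[0,0,0]],[[0,0,0],[0,0,0]],[[0,0,0],[0,0,0]],[[0,0,0],[0,0,0]]]' 1 40 && python3 -m pendant '[[[-0.01,0,-0.01],[0,0,0]],[[-0.0212,0,-0.0212],[0,0,0]],[[-0.0212,0,-0.0212],[0,0,0]],[[-0.0212,0,-0.0212],[0,0,0]],[[-0.0212,0,-0.0212],[0,0,0]],[[0,0,0],[0,0,0]]]' && python3 -m pendant '[[[0,0,0],[0,0,-8.57]],[[0,0,0],[0,0,-8.57]],[[0,0,0],[0,0,-8.57]],[[0,0,0],[0,0,-8.57]],[[0,0,0],[0,0,-8.57]],[[0,0,0],[0,0,-8.57]],[[0,0,0],[0,0,-8.57]],[[0,0,0],[0,0,-8.57]],[[0,0,0],[0,0,-8.57]],[[0,0,0],[0,0,-8.57]],[[0,0,0],[0,0,-8.57]],[[0,0,0],[0,0,-8.57]],[[0,0,0],[0,0,-8.57]],[[0,0,0],[0,0,-8.57]],[[0,0,0],[0,0,-8.57]],[[0,0,0],[0,0,-8.57]],[[0,0,0],[0,0,-8.57]],[[0,0,0],[0,0,-8.57]],[[0,0,0],[0,0,-8.57]],[[0,0,0],[0,0,-8.57]]]' && python3 -m pendant '[[[0,0,0],[0,0,-4.3]],[[0,0,0],[0,0,-4.3]],[[0,0,0],[0,0,0]]]'
python3 - <<'E'
from h import *
s=state();p=snapshot('wrist');inhand(p,s);print(s['joint_pos'],s['opening'])
plan([.4846,.081,.155],placeT(-1,-1,np.pi/2+th))
E
```

```text
t: 23.75
position: [0.3936, -0.3096, 0.0437]
tool_rot: [0.323, -0.494, 0.781, 0.203]
contact_force: [1.2, -1.3, 2.3]
opening: 0.668
grip_force: 40.0
t: 24.35
position: [0.3938, -0.3097, 0.1811]
tool_rot: [0.322, -0.495, 0.781, 0.201]
contact_force: [0.3, -0.6, -1.5]
opening: 0.665
grip_force: 40.0
t: 26.35
position: [0.3927, -0.3081, 0.177]
tool_rot: [-0.226, 0.815, 0.436, 0.307]
contact_force: [-0.1, 0.1, -0.6]
opening: 0.666
grip_force: 40.0
t: 26.65
position: [0.3928, -0.3081, 0.1771]
tool_rot: [-0.204, 0.781, 0.494, 0.323]
contact_force: [-1.4, -0.2, -1.9]
opening: 0.664
grip_force: 40.0
hollow 1 iou 0.947 offset world [-0.0012 -0.0026  0.    ] tool [-0.002  0.    -0.002]
hollow -1 iou 0.931 offset world [-0.0015 -0.0033  0.    ] tool [-0.0026  0.0001 -0.0026]
[-1.2006  0.5613  1.653   0.539   1.5329 -0.9508] 0.6644791167838762
move 9 x [ 0.029  -0.0094  0.0324] tot [ 0.2614 -0.0849  0.2915]
turn 1 x [ 0.08  0.15 -0.12] tot [ 0.0829  0.1465 -0.1194]
```

```bash
python3 -m pendant '[[[0.029,-0.0094,0.0324],[0,0,0]],[[0.029,-0.0094,0.0324],[0,0,0]],[[0.029,-0.0094,0.0324],[0,0,0]],[[0.029,-0.0094,0.0324],[0,0,0]],[[0.029,-0.0094,0.0324],[0,0,0]],[[0.029,-0.0094,0.0324],[0,0,0]],[[0.029,-0.0094,0.0324],[0,0,0]],[[0.029,-0.0094,0.0324],[0,0,0]],[[0.029,-0.0094,0.0324],[0,0,0]],[[0,0,0],[0,0,0]],[[0,0,0],[0,0,0]]]'
cat >> h.py <<'E'
def inhand3(p,s,hol):
    from scipy.optimize import minimize
    win=np.zeros((480,640),bool);win[:346,225:400]=True
    for r in regions_of(p,'washer0'):
        q=r['mask']&win
        if q[300:346,240:380].sum()>1000:
            def f(v):
                nn=R.from_rotvec(rot(s['tool_rot'])[:,1]*v[2]*.1).apply(UZ)
                m=sil(p,s,s['position']+nr*v[0]*.01+UZ*v[1]*.01,nn,hol)&win;return 1-(m&q).sum()/(m|q).sum()
            for t in(0,1):
                x0=[[0,0,0],[.3,0,0],[0,.3,0],[0,0,.5]];
                if t: x0=[[0,-.3,0],[-.3,0,0],[0,.3,.3],[0,0,-.5]]
                r=minimize(f,[0,0,0],method='Nelder-Mead',options=dict(initial_simplex=x0,maxiter=150));print('along n mm, up mm, tilt rad',r.x*[10,10,.1],1-r.fun)
            break
E
python3 - <<'E'
from h import *
s=state();p=snapshot('wrist');inhand3(p,s,1)
plan([.4846,.081,.155],placeT(-1,-1,np.pi/2+th))
E
```

```text
t: 27.85
position: [0.484, 0.0818, 0.1545]
tool_rot: [-0.204, 0.781, 0.495, 0.322]
contact_force: [0.2, -0.2, -0.7]
opening: 0.669
grip_force: 40.0
along n mm, up mm, tilt rad [-0.4475 -5.1321  0.0462] 0.9851561167036342
along n mm, up mm, tilt rad [-0.2648 -5.2362  0.0257] 0.9849040511727079
move 1 x [ 0.001  -0.001   0.0005] tot [ 0.001  -0.001   0.0005]
turn 1 x [0.18 0.2  0.  ] tot [0.1813 0.1991 0.0045]
```

```bash
python3 -m pendant '[[[-0.0096,-0.001,0.0111],[0.1,0.1,0]],[[-0.0106,0,0.0106],[0,0,0]],[[-0.0106,0,0.0106],[0,0,0]],[[-0.0106,0,0.0106],[0,0,0]],[[-0.006,0,0.006],[0,0,0]],[[0,0,0],[0,0,0]],[[0,0,0],[0,0,0]]]' && python3 -m pendant '[[[-0.002,0,0.002],[0,0,0]],[[-0.002,0,0.002],[0,0,0]],[[0,0,0],[0,0,0]],[[0,0,0],[0,0,0]]]'
```

```text
t: 28.65
position: [0.4847, 0.0807, 0.0865]
tool_rot: [-0.204, 0.781, 0.494, 0.323]
contact_force: [-0.4, 0.7, -0.2]
opening: 0.662
grip_force: 40.0
t: 29.05
position: [0.4844, 0.0816, 0.081]
tool_rot: [-0.204, 0.781, 0.494, 0.323]
contact_force: [-0.2, -0.2, -0.9]
opening: 0.666
grip_force: 40.0
```

```bash
python3 -m pendant '[[[-0.0014,0,0.0014],[0,0,0]],[[-0.0014,0,0.0014],[0,0,0]],[[0,0,0],[0,0,0]],[[0,0,0],[0,0,0]]]'&& python3 -m pendant '[[[-0.0007,0,0.0007],[0,0,0]],[[0,0,0],[0,0,0]],[[0,0,0],[0,0,0]]]'
```

```text
t: 29.45
position: [0.4844, 0.0816, 0.0769]
tool_rot: [-0.204, 0.781, 0.494, 0.323]
contact_force: [-0.9, 0.1, -0.5]
opening: 0.664
grip_force: 40.0
t: 29.75
position: [0.4844, 0.0817, 0.076]
tool_rot: [-0.204, 0.781, 0.494, 0.323]
contact_force: [0.8, -0.1, 0.7]
opening: 0.662
grip_force: 40.1
```

```bash
python3 -m pendant '[[[-0.0009,0,0.0009],[0,0,0]],[[0,0,0],[0,0,0]]]'&& python3 -m pendant '[[[0,0,0],[0,0,0]],[[0,0,0],[0,0,0]],[[0,0,0],[0,0,0]],[[0,0,0],[0,0,0]],[[0,0,0],[0,0,0]],[[0,0,-0.01],[0,0,0]],[[0,0,-0.03],[0,0,0]],[[0,0,-0.04],[0,0,0]],[[0,0,-0.04],[0,0,0]],[[0,0,-0.02],[0,0,0]],[[0,0,0],[0,0,0]]]' 0
python3 - <<'E'
from h import *
s,p=look('wrist','w8',(220,80,460,346),2.2);print(s['position'])
plan([.6,-.18,.2]);q=state()['joint_pos']
for L,P in((-1,[.6,-.18,.2]),(1,[.6,-.18,.2]),(1,[.629,-.145,.115])): print(ik(np.array(P),pickT(L,1),q))
E
```

```text
t: 29.95
position: [0.4844, 0.0817, 0.0748]
tool_rot: [-0.204, 0.781, 0.494, 0.323]
contact_force: [1.2, -0.4, 2.3]
opening: 0.666
grip_force: 40.1
t: 31.05
position: [0.4425, -0.0104, 0.1753]
tool_rot: [-0.201, 0.781, 0.494, 0.324]
contact_force: [0.6, 0.0, -0.6]
opening: 1.001
grip_force: 0.0
[ 0.4425 -0.0104  0.1753]
move 6 x [-0.0073  0.036  -0.0131] tot [-0.0438  0.216  -0.0786]
(array([-0.8062,  0.5676,  1.5628,  0.7338,  1.4078, -0.6391]), np.float64(9.948815897611855e-10))
(array([-0.0244,  0.6553,  1.3816, -0.7042,  1.5094,  0.613 ]), np.float64(2.2372848866982493e-10))
(array([ 0.0239,  0.7903,  1.3418, -0.6883,  1.4634,  0.7067]), np.float64(6.500152019608064e-16))
```

View pics/w8.png

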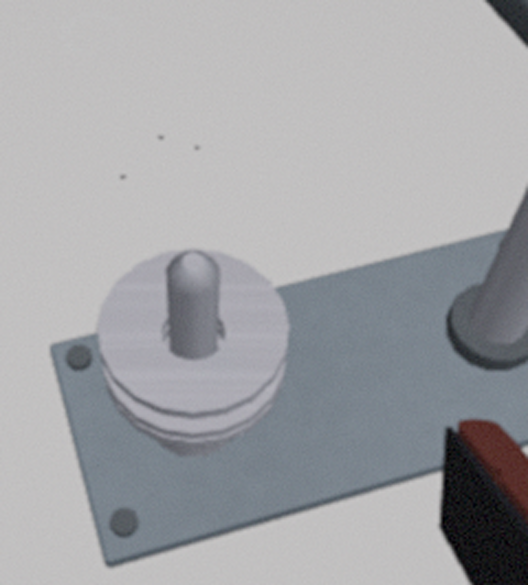

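Three washers are stacked at crop (195,340), hollow up on top. Next is A.

```bash
python3 -m pendant '[[[-0.0073,0.036,-0.0131],[0,0,0]],[[-0.0073,0.036,-0.0131],[0,0,0]],[[-0.0073,0.036,-0.0131],[0,0,0]],[[-0.0073,0.036,-0.0131],[0,0,0]],[[-0.0073,0.036,-0.0131],[0,0,0]],[[-0.0073,0.036,-0.0131],[0,0,0]],[[0,0,0],[0,-8.18,0]],[[0,0,0],[0,-8.18,0]],[[0,0,0],[0,-8.18,0]],[[0,0,0],[0,-8.18,0]],[[0,0,0],[0,-8.18,0]],[[0,0,0],[0,-8.18,0]],[[0,0,0],[0,-8.18,0]],[[0,0,0],[0,-8.18,0]],[[0,0,0],[0,-8.18,0]],[[0,0,0],[0,-8.18,0]],[[0,0,0],[0,-8.18,0]],[[0,0,0],[0,0,0]],[[0,0,0],[0,0,0]]]'
python3 - <<'E'
from h import *
plan([.629,-.145,.115],pickT(1,1))
s=state();p=snapshot('wrist')
win=np.zeros((480,640),bool);win[:346]=True
for r in regions_of(p,'washer0'):
    m=r['mask'];v,u=np.argwhere(m).mean(0);g=px2w(p,(u,v),.044,s);print(r['box'],r['conf'],g[:2])
    if np.hypot(*(g[:2]-WP['A']))<.03: print(fitw(p,s,m&win,WP['A'],nr,win))
E
```

```text
t: 33.0
position: [0.5995, -0.1768, 0.1963]
tool_rot: [0.203, 0.78, 0.496, -0.324]
contact_force: [0.8, -0.4, -0.4]
opening: 0.998
grip_force: 0.0
move 3 x [0.0289 0.0045 0.0094] tot [0.0866 0.0134 0.0283]
turn 1 x [-0.05 -0.06  0.26] tot [-0.0473 -0.0607  0.264 ]
[400.2, 225.6, 455.8, 256.8] 0.72 [ 0.6096 -0.4109]
[282.8, 51.3, 384.1, 127.4] 0.68 [ 0.5972 -0.2095]
[(1, np.float64(0.832), array([ 0.5985, -0.207 ])), (-1, np.float64(0.917), array([ 0.5982, -0.2078]))]
```

```bash
python3 -m pendant '[[[0.0289,0.0045,0.0094],[0,0,0.26]],[[0.0289,0.0045,0.0094],[0,0,0]],[[0.0289,0.0045,0.0094],[0,0,0]],[[0,0,0],[0,0,0]],[[0,0,0],[0,0,0]]]'
python3 - <<'E'
from h import *
s=state();p=snapshot('wrist')
win=np.zeros((480,640),bool);win[:346]=True
for r in regions_of(p,'washer0'):
    m=r['mask'];v,u=np.argwhere(m).mean(0);g=px2w(p,(u,v),.044,s)
    if np.hypot(*(g[:2]-WP['A']))<.03: print(r['box'],r['conf'],fitw(p,s,m&win,WP['A'],nr,win))
plan([.5985,-.2078,.044],pickT(1,1))
E
```

```text
t: 33.6
position: [0.6299, -0.1483, 0.1186]
tool_rot: [0.206, 0.782, 0.491, -0.323]
contact_force: [-0.4, -0.6, -0.4]
opening: 0.997
grip_force: 0.0
[255.4, 192.4, 357.1, 281.1] 0.57 [(1, np.float64(0.859), array([ 0.598 , -0.2074])), (-1, np.float64(0.917), array([ 0.5976, -0.2085]))]
move 3 x [ 0.0019 -0.0011  0.0337] tot [ 0.0057 -0.0034  0.1012]
turn 1 x [ 0.06 -0.02 -0.44] tot [ 0.063  -0.0154 -0.4439]
```

```bash
python3 -m pendant '[[[0.0055,-0.003,0],[0,0,-0.44]],[[0,0,0.03],[0,0,0]],[[0,0,0.03],[0,0,0]],[[0,0,0.025],[0,0,0]],[[0,0,0.014],[0,0,0]],[[0,0,0],[0,0,0]],[[0,0,0],[0,0,0]]]' 0 && python3 - <<'E'
from h import *
plan([.598,-.208,.044],pickT(1,1))
E
```

```text
t: 34.4
position: [0.5997, -0.2054, 0.0443]
tool_rot: [0.205, 0.78, 0.495, -0.323]
contact_force: [0.5, 1.5, 0.3]
opening: 1.002
grip_force: 0.0
move 1 x [-0.002  -0.0005  0.0024] tot [-0.002  -0.0005  0.0024]
turn 1 x [0.06 0.02 0.1 ] tot [0.059  0.0197 0.1005]
```

```bash
python3 -m pendant '[[[-0.002,-0.0005,0.0024],[0,0,0]],[[0,0,0],[0,0,0]],[[0,0,0],[0,0,0]],[[0,0,0],[0,0,0]],[[0,0,0],[0,0,0]],[[0,0,0],[0,0,0]],[[0,0,0],[0,0,0]],[[0,0,0],[0,0,0]]]' 1 40 && python3 -m pendant '[[[-0.01,0,-0.01],[0,0,0]],[[-0.0212,0,-0.0212],[0,0,0]],[[-0.0212,0,-0.0212],[0,0,0]],[[-0.0212,0,-0.0212],[0,0,0]],[[-0.0212,0,-0.0212],[0,0,0]],[[0,0,0],[0,0,0]]]' && python3 -m pendant '[[[0,0,0],[0,8.18,0]],[[0,0,0],[0,8.18,0]],[[0,0,0],[0,8.18,0]],[[0,0,0],[0,8.18,0]],[[0,0,0],[0,8.18,0]],[[0,0,0],[0,8.18,0]],[[0,0,0],[0,8.18,0]],[[0,0,0],[0,8.18,0]],[[0,0,0],[0,8.18,0]],[[0,0,0],[0,8.18,0]],[[0,0,0],[0,8.18,0]],[[0,0,0],[0,0,0]],[[0,0,0],[0,0,0]]]'
python3 - <<'E'
from h import *
s=state();p=snapshot('wrist');inhand(p,s);inhand3(p,s,-1)
plan([.455,.02,.165],placeT(1,1,np.pi/2+th))
E
```

```text
t: 35.2
position: [0.5977, -0.2081, 0.0434]
tool_rot: [0.205, 0.78, 0.495, -0.324]
contact_force: [1.4, 0.4, 1.6]
opening: 0.664
grip_force: 40.0
t: 35.8
position: [0.5994, -0.2085, 0.1824]
tool_rot: [0.207, 0.781, 0.494, -0.322]
contact_force: [0.9, 0.1, -0.3]
opening: 0.664
grip_force: 40.0
t: 37.1
position: [0.5968, -0.2084, 0.1761]
tool_rot: [-0.206, 0.782, 0.494, 0.321]
contact_force: [0.1, 0.6, 0.1]
opening: 0.663
grip_force: 40.0
hollow 1 iou 0.923 offset world [-0.0003 -0.0002  0.    ] tool [-0.0002 -0.0001 -0.0002]
hollow -1 iou 0.983 offset world [-0.0002 -0.0004  0.    ] tool [-0.0003 -0.     -0.0003]
along n mm, up mm, tilt rad [-0.2353 -0.3584 -0.0088] 0.9861917464302526
along n mm, up mm, tilt rad [-0.5195  0.4566 -0.0318] 0.9853643265242232
move 6 x [ 0.0156 -0.0377  0.0186] tot [ 0.0934 -0.2259  0.1114]
turn 1 x [-0.18  0.21  0.16] tot [-0.1798  0.2133  0.1559]
```

```bash
python3 -m pendant '[[[0.0156,-0.0377,0.0186],[-0.18,0.21,0.16]],[[0.0156,-0.0377,0.0186],[0,0,0]],[[0.0156,-0.0377,0.0186],[0,0,0]],[[0.0156,-0.0377,0.0186],[0,0,0]],[[0.0156,-0.0377,0.0186],[0,0,0]],[[0.0156,-0.0377,0.0186],[0,0,0]],[[0,0,0],[0,0,0]],[[0,0,0],[0,0,0]]]'
python3 - <<'E'
from h import *
s=state();p=snapshot('wrist');inhand3(p,s,-1)
for r in recognise(p,'collar'): print('collar',r['box'],r['conf'],px2w(p,[(r['box'][0]+r['box'][2])/2,(r['box'][1]+r['box'][3])/2],.007,s))
plan([.4846,.081,.155],placeT(1,1,np.pi/2+th))
E
```

```text
t: 38.05
position: [0.4554, 0.0215, 0.166]
tool_rot: [-0.205, 0.78, 0.494, 0.324]
contact_force: [1.1, -0.5, -1.2]
opening: 0.67
grip_force: 40.0
along n mm, up mm, tilt rad [-0.1206 -0.723  -0.0051] 0.9857662501976909
along n mm, up mm, tilt rad [-0.376  -0.0369 -0.0161] 0.9858799400489074
collar [155.5, 178.6, 203.7, 221.9] 0.97 [0.422  0.2189 0.007 ]
collar [152.4, 115.8, 194.9, 151.4] 0.82 [0.4395 0.2978 0.007 ]
collar [287.5, 0.0, 574.4, 339.1] 0.29 [0.6394 0.1537 0.007 ]
move 2 x [ 0.0202 -0.001   0.0278] tot [ 0.0404 -0.0021  0.0555]
turn 1 x [ 0.16 -0.05  0.03] tot [ 0.1574 -0.0544  0.0278]
```

```bash
python3 -m pendant '[[[0.0202,-0.001,0.0278],[0,0,0]],[[0.0202,-0.001,0.0278],[0,0,0]],[[0,0,0],[0,0,0]],[[0,0,0],[0,0,0]],[[-0.0106,0,0.0106],[0,0,0]],[[-0.0106,0,0.0106],[0,0,0]],[[-0.0106,0,0.0106],[0,0,0]],[[-0.0106,0,0.0106],[0,0,0]],[[-0.006,0,0.006],[0,0,0]],[[0,0,0],[0,0,0]],[[0,0,0],[0,0,0]]]' && python3 -m pendant '[[[-0.0014,0,0.0014],[0,0,0]],[[0,0,0],[0,0,0]],[[0,0,0],[0,0,0]]]'
```

```text
t: 39.3
position: [0.4837, 0.0813, 0.086]
tool_rot: [-0.205, 0.781, 0.492, 0.324]
contact_force: [1.1, 1.2, -3.0]
opening: 0.662
grip_force: 40.0
t: 39.6
position: [0.4837, 0.082, 0.085]
tool_rot: [-0.205, 0.781, 0.493, 0.325]
contact_force: [-1.0, -3.3, 4.8]
opening: 0.67
grip_force: 40.0
```

```bash
python3 - <<'E'
from h import *
plan([.4846,.0808,.0855],placeT(1,1,np.pi/2+th))
E
```

```text
move 1 x [-0.0001  0.0013 -0.0008] tot [-0.0001  0.0013 -0.0008]
turn 1 x [ 0.12 -0.17 -0.07] tot [ 0.1249 -0.1688 -0.0748]
```

```bash
python3 -m pendant '[[[0,0.0013,-0.0008],[0.12,-0.17,-0.07]],[[0,0,0],[0,0,0]],[[-0.0014,0,0.0014],[0,0,0]],[[-0.0014,0,0.0014],[0,0,0]],[[0,0,0],[0,0,0]],[[0,0,0],[0,0,0]]]' && python3 -m pendant '[[[-0.0014,0,0.0014],[0,0,0]],[[-0.0014,0,0.0014],[0,0,0]],[[0,0,0],[0,0,0]],[[0,0,0],[0,0,0]]]'
```

```text
t: 40.2
position: [0.4843, 0.0819, 0.0825]
tool_rot: [-0.206, 0.78, 0.494, 0.324]
contact_force: [-4.1, -5.0, 17.2]
opening: 0.667
grip_force: 40.0
t: 40.6
position: [0.4844, 0.082, 0.079]
tool_rot: [-0.206, 0.78, 0.493, 0.325]
contact_force: [-7.0, -8.0, 22.0]
opening: 0.674
grip_force: 40.0
```

```bash
python3 - <<'E'
from h import *
s,p=look('wrist','w9',(200,200,420,346),3.6);inhand3(p,s,-1)
E
```

```text
along n mm, up mm, tilt rad [-0.3419  0.9007  0.0507] 0.9333486554814985
along n mm, up mm, tilt rad [-0.2415  0.5557  0.0583] 0.9330672397912189
```

View pics/w9.png

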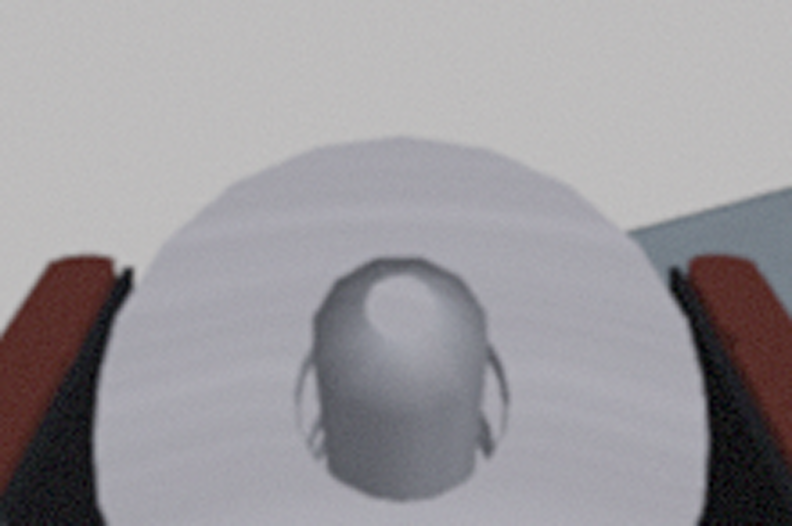

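```bash
python3 -m pendant '[[[-0.0014,0,-0.0014],[0,0,0]],[[0,0,0],[0,0,0]],[[0,0,0],[0,0,0]]]'; python3 -m pendant '[[[-0.0014,0,0.0014],[0,0,0]],[[0,0,0],[0,0,0]],[[0,0,0],[0,0,0]]]'
```

```text
t: 41.0
position: [0.4839, 0.081, 0.0789]
tool_rot: [-0.207, 0.78, 0.493, 0.325]
contact_force: [0.2, 1.9, 13.8]
opening: 0.673
grip_force: 40.0
t: 41.3
position: [0.4839, 0.081, 0.0776]
tool_rot: [-0.207, 0.78, 0.493, 0.325]
contact_force: [-1.9, -1.2, 21.3]
opening: 0.667
grip_force: 40.0
```

```bash
python3 -m pendant '[[[0.0005,0,-0.0005],[0,0,0]],[[0,0,0],[0,0,0]],[[0,0,0],[0,0,0]],[[0,0,0],[0,0,0]],[[0,0,0],[0,0,0]],[[0,0,-0.01],[0,0,0]],[[0,0,-0.03],[0,0,0]],[[0,0,-0.04],[0,0,0]],[[0,0,-0.04],[0,0,0]],[[0,0,-0.02],[0,0,0]],[[0,0,0],[0,0,0]]]' 0
python3 - <<'E'
from h import *
s,p=look('wrist','w10',(140,40,440,346),1.9)
a=np.array([.484,.0812])
for z,r in((.0745,'ctr4'),(.106,'tip'),(.095,'x')): print(z,w2px(p,[*a,z],s))
# silhouettes of stack ellipse bottoms
for z in (.051-.0025+.003,.0769,): 
    pts=np.array([w2px(p,[*a+.03*np.array([np.cos(t),np.sin(t)]),z],s) for t in np.linspace(0,6.28,90)]);print(z,pts.min(0),pts.max(0))
print('hub top z .081',w2px(p,[*(a-nr[:2]*.0145),.081],s),w2px(p,[*(a+nr[:2]*.0145),.081],s))
for r in recognise(p,'washer0'): print(r['box'],r['conf'])
for r in recognise(p,'collar'): print('collar',r['box'],r['conf'],px2w(p,[(r['box'][0]+r['box'][2])/2,(r['box'][1]+r['box'][3])/2],.007,s))
E
```

```text
t: 42.4
position: [0.4415, -0.0126, 0.176]
tool_rot: [-0.203, 0.781, 0.494, 0.323]
contact_force: [1.5, -0.7, 0.0]
opening: 0.999
grip_force: 0.0
0.0745 [307.7291 223.5585]
0.106 [307.4977 196.6446]
0.095 [307.5836 206.6388]
0.0515 [266.8183 206.4055] [348.898  277.6011]
0.0769 [263.5951 186.3209] [351.7962 260.8995]
hub top z .081 [307.6823 237.0044] [307.6873 200.7502]
[268.7, 244.0, 351.8, 278.0] 0.84
[273.3, 214.6, 345.8, 270.3] 0.84
[284.3, 267.6, 336.1, 279.7] 0.76
[393.9, 434.8, 491.4, 449.4] 0.32
collar [159.3, 92.3, 198.4, 130.1] 0.77 [0.4405 0.3006 0.007 ]
collar [164.7, 152.4, 207.7, 194.3] 0.66 [0.423  0.2188 0.007 ]
collar [371.0, 1.7, 535.8, 150.0] 0.6 [0.7282 0.2238 0.007 ]
collar [393.0, 437.5, 495.6, 447.0] 0.19 [ 0.5104 -0.0754  0.007 ]
```

View pics/w10.png

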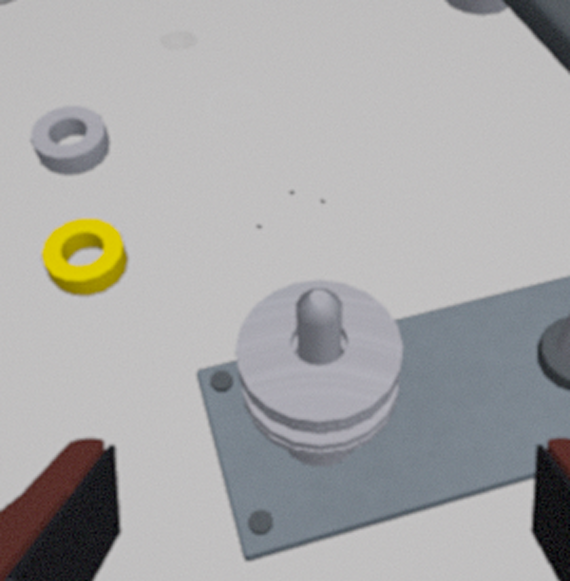

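All four washers are stacked flush at crop (320,350). The grey collar has not moved and is at crop (70,140), with the yellow one at (85,255).

```bash
python3 - <<'E'
from h import *
T=tool([0,0,-1],xr);q=state()['joint_pos']
for P in([.44,.2985,.15],[.44,.2985,.0215],[.4843,.081,.16],[.4843,.081,.103]): print(ik(np.array(P),T,q))
plan([.4405,.245,.2]);plan(None,T)
E
```

```text
(array([ 0.4661,  0.3638,  1.7639, -0.    ,  1.0138,  0.9086]), np.float64(6.091247190729438e-11))
(array([ 0.4661,  0.5574,  1.8626, -0.    ,  0.7217,  0.9086]), np.float64(1.0305269245087669e-12))
(array([ 0.0249,  0.2976,  1.8399, -0.    ,  1.0041,  0.4674]), np.float64(4.701352341155392e-15))
(array([0.0249, 0.3815, 1.8963, 0.    , 0.8638, 0.4674]), np.float64(1.674747038737693e-15))
move 6 x [ 0.0301 -0.0182  0.0241] tot [ 0.1806 -0.109   0.1445]
turn 6 x [-0.03 -7.5  -0.01] tot [ -0.1514 -44.9805  -0.0624]
```

```bash
python3 -m pendant '[[[0,0,0],[0,-7.5,0]],[[0,0,0],[0,-7.5,0]],[[0,0,0],[0,-7.5,0]],[[0,0,0],[0,-7.5,0]],[[0,0,0],[0,-7.5,0]],[[0,0,0],[0,-7.5,0]],[[0.0389,-0.0184,-0.004],[0,0,0]],[[0.0389,-0.0184,-0.004],[0,0,0]],[[0.0389,-0.0184,-0.004],[0,0,0]],[[0.0389,-0.0184,-0.004],[0,0,0]],[[0.0389,-0.0184,-0.004],[0,0,0]],[[0.0389,-0.0184,-0.004],[0,0,0]],[[0,0,0],[0,0,0]],[[0,0,0],[0,0,0]]]'
cat >> h.py <<'E'
def collar(p,s,zt=.014):
    for r in regions_of(p,'collar'):
        m=r['mask'];bgr=p['color'][m].mean(0)
        mm=m.astype(np.uint8);c=max(cv2.findContours(mm,0,2)[0],key=cv2.contourArea)
        h=cv2.convexHull(c)[:,0].astype(float)
        # hull of both rims: fit centre by matching projected hull
        P=np.array([px2w(p,u,.007,s)[:2] for u in h]);print(round(r['conf'],2),bgr.astype(int),'centre',(P.min(0)+P.max(0))/2,cv2.minEnclosingCircle(P.astype(np.float32)))
E
python3 - <<'E'
from h import *
s=state();p=snapshot('wrist');collar(p,s)
plan([.44,.2985,.12],tool([0,0,-1],xr))
E
```

```text
t: 43.95
position: [0.4393, 0.2493, 0.1971]
tool_rot: [-0.001, 0.844, 0.537, -0.002]
contact_force: [-0.7, -1.3, -0.6]
opening: 0.995
grip_force: 0.0
0.94 [ 24 179 194] centre [0.4205 0.2165] ((0.42036429047584534, 0.21647104620933533), 0.02196870930492878)
0.6 [162 155 155] centre [0.4371 0.2972] ((0.4373219311237335, 0.29712462425231934), 0.020724337548017502)
move 3 x [ 0.0155 -0.0071  0.0258] tot [ 0.0464 -0.0213  0.0774]
turn 1 x [-0.22  0.17  0.06] tot [-0.2172  0.1655  0.0601]
```

```bash
python3 -m pendant '[[[0.0145,-0.0067,0.0258],[-0.2,0.17,0.06]],[[0.0145,-0.0067,0.0258],[0,0,0]],[[0.0145,-0.0067,0.0258],[0,0,0]],[[0,0,0],[0,0,0]],[[0,0,0],[0,0,0]]]'
python3 - <<'E'
from h import *
s=state();p=snapshot('wrist');collar(p,s)
plan([.438,.2975,.0215],tool([0,0,-1],xr))
E
```

```text
t: 44.55
position: [0.4411, 0.2948, 0.1209]
tool_rot: [0.0, 0.845, 0.534, 0.0]
contact_force: [0.1, -0.6, 1.4]
opening: 0.996
grip_force: 0.0
0.93 [  9 158 173] centre [0.4226 0.225 ] ((0.42291730642318726, 0.22149883210659027), 0.019634809345006943)
0.64 [154 147 148] centre [0.4368 0.297 ] ((0.43692919611930847, 0.2972438335418701), 0.02137625776231289)
move 3 x [-0.     -0.0016  0.0336] tot [-0.0001 -0.0049  0.1007]
turn 1 x [ 0.13 -0.16 -0.1 ] tot [ 0.1294 -0.1645 -0.1017]
```

```bash
python3 -m pendant '[[[0.0005,-0.0045,0.02],[0,0,0]],[[0,0,0.03],[0,0,0]],[[0,0,0.03],[0,0,0]],[[0,0,0.015],[0,0,0]],[[0,0,0],[0,0,0]],[[0,0,0],[0,0,0]]]' 0 && python3 - <<'E'
from h import *
plan([.4372,.2972,.0225],tool([0,0,-1],xr))
E
```

```text
t: 45.25
position: [0.4388, 0.2986, 0.0274]
tool_rot: [0.0, 0.845, 0.534, 0.002]
contact_force: [-0.1, -0.1, -0.3]
opening: 1.004
grip_force: 0.0
move 1 x [-0.002  -0.0009  0.0049] tot [-0.002  -0.0009  0.0049]
turn 1 x [ 0.14 -0.2  -0.08] tot [ 0.139  -0.1991 -0.0821]
```

```bash
python3 -m pendant '[[[-0.002,-0.0009,0.0045],[0.14,-0.2,-0.08]],[[0,0,0],[0,0,0]],[[0,0,0],[0,0,0]],[[0,0,0],[0,0,0]],[[0,0,0],[0,0,0]],[[0,0,0],[0,0,0]],[[0,0,0],[0,0,0]],[[0,0,0],[0,0,0]],[[0,0,0],[0,0,0]],[[0,0,0],[0,0,0]]]' 1 30 && python3 -m pendant '[[[0,0,-0.02],[0,0,0]],[[0,0,-0.04],[0,0,0]],[[0,0,-0.04],[0,0,0]],[[0,0,-0.04],[0,0,0]],[[0,0,0],[0,0,0]],[[0,0,0],[0,0,0]]]'
python3 - <<'E'
from h import *
s=state();p=snapshot('wrist')
for r in recognise(p,'collar'): print(r['box'],r['conf'])
c=s['position']-[0,0,.0145]
t=np.linspace(0,6.28,60);pts=np.array([w2px(p,c+[.02*np.cos(a),.02*np.sin(a),dz],s) for a in t for dz in(-.007,.007)]);print('expect',pts.min(0),pts.max(0))
plan([.4843,.081,.16],tool([0,0,-1],xr))
E
```

```text
t: 46.25
position: [0.4364, 0.2975, 0.0219]
tool_rot: [-0.0, 0.845, 0.535, -0.001]
contact_force: [-0.1, 0.4, 1.9]
opening: 0.444
grip_force: 30.0
t: 46.85
position: [0.4368, 0.2976, 0.1624]
tool_rot: [-0.0, 0.845, 0.535, 0.0]
contact_force: [0.0, -0.2, -1.3]
opening: 0.448
grip_force: 30.0
[260.3, 242.5, 363.1, 346.5] 0.98
[317.9, 298.9, 363.0, 345.3] 0.66
expect [258.8224 244.1755] [364.8923 352.9478]
move 5 x [-0.0348  0.0273  0.0001] tot [-0.1742  0.1366  0.0007]
turn 1 x [-0.14  0.18  0.04] tot [-0.1415  0.1764  0.0378]
```

```bash
python3 -m pendant '[[[-0.0348,0.0273,0],[0,0,0]],[[-0.0348,0.0273,0],[0,0,0]],[[-0.0348,0.0273,0],[0,0,0]],[[-0.0348,0.0273,0],[0,0,0]],[[-0.0348,0.0273,0],[0,0,0]],[[0,0,0],[0,0,0]],[[0,0,0],[0,0,0]],[[0,0,0],[0,0,0]]]'
python3 - <<'E'
from h import *
plan([.4845,.081,.135],tool([0,0,-1],xr));print(state()['contact_force'])
E
```

```text
t: 47.75
position: [0.4843, 0.0826, 0.1608]
tool_rot: [-0.001, 0.845, 0.535, -0.002]
contact_force: [1.9, -0.4, -0.8]
opening: 0.448
grip_force: 30.0
move 1 x [-0.0013  0.0009  0.0258] tot [-0.0013  0.0009  0.0258]
turn 1 x [-0.2   0.1   0.05] tot [-0.1993  0.1014  0.048 ]
[ 1.9044 -0.4438 -0.811 ]
```

```bash
python3 -m pendant '[[[-0.0013,0.0009,0.015],[-0.2,0.1,0.05]],[[0,0,0.01],[0,0,0]],[[0,0,0.008],[0,0,0]],[[0,0,0.008],[0,0,0]],[[0,0,0],[0,0,0]],[[0,0,0],[0,0,0]]]' && python3 -m pendant '[[[0,0,0.006],[0,0,0]],[[0,0,0.004],[0,0,0]],[[0,0,0],[0,0,0]],[[0,0,0],[0,0,0]]]'
```

```text
t: 48.35
position: [0.4857, 0.0804, 0.1208]
tool_rot: [0.001, 0.845, 0.535, 0.001]
contact_force: [0.6, -0.1, -1.7]
opening: 0.445
grip_force: 30.0
t: 48.75
position: [0.4857, 0.0802, 0.1108]
tool_rot: [0.001, 0.845, 0.535, 0.001]
contact_force: [-0.7, 0.3, -2.3]
opening: 0.45
grip_force: 30.0
```

```bash
python3 -m pendant '[[[0,0,0.003],[0,0,0]],[[0,0,0.003],[0,0,0]],[[0,0,0],[0,0,0]],[[0,0,0],[0,0,0]]]' && python3 -m pendant '[[[0,0,0.001],[0,0,0]],[[0,0,0],[0,0,0]],[[0,0,0],[0,0,0]]]'
```

```text
t: 49.15
position: [0.4857, 0.0802, 0.1047]
tool_rot: [0.001, 0.845, 0.535, 0.001]
contact_force: [-1.6, -0.2, -1.0]
opening: 0.448
grip_force: 30.0
t: 49.45
position: [0.4858, 0.0802, 0.1039]
tool_rot: [0.001, 0.845, 0.535, 0.001]
contact_force: [-1.1, 1.0, -1.4]
opening: 0.448
grip_force: 30.0
```

Within 1 mm of seated, so I release, rise and check.

```bash
python3 -m pendant '[[[0,0,0.0008],[0,0,0]],[[0,0,0],[0,0,0]]]' && python3 -m pendant '[[[0,0,0],[0,0,0]],[[0,0,0],[0,0,0]],[[0,0,0],[0,0,0]],[[0,0,0],[0,0,0]],[[0,0,0],[0,0,0]],[[0,0,0],[0,0,0]],[[0,0,-0.02],[0,0,0]],[[0,0,-0.03],[0,0,0]],[[0,0,-0.04],[0,0,0]],[[0,0,-0.04],[0,0,0]],[[0,0,-0.04],[0,0,0]],[[0,0,0],[0,0,0]],[[0,0,0],[0,0,0]]]' 0
python3 - <<'E'
from h import *
s=state();p=snapshot('wrist');print(s['position'])
for r in recognise(p,'collar'): print('collar',r['box'],r['conf'])
t=np.linspace(0,6.28,60);c=np.array([.485,.0808,.088]);pts=np.array([w2px(p,c+[.02*np.cos(a),.02*np.sin(a),dz],s) for a in t for dz in(-.007,.007)]);print('expect',pts.min(0),pts.max(0))
p2=snapshot('top')
for n,q in(('wrist',p),('top',p2)):
  for r in recognise(q,'knob'): print(n,'knob',r['box'],r['conf'],px2w(q,[(r['box'][0]+r['box'][2])/2,(r['box'][1]+r['box'][3])/2],.2,s))
E
```

```text
t: 49.65
position: [0.4858, 0.0802, 0.1031]
tool_rot: [0.001, 0.845, 0.535, 0.001]
contact_force: [-2.1, -0.1, -0.0]
opening: 0.445
grip_force: 30.0
t: 50.95
position: [0.4859, 0.0803, 0.2739]
tool_rot: [0.002, 0.845, 0.535, 0.002]
contact_force: [-0.2, -0.3, -0.2]
opening: 0.999
grip_force: 0.0
[0.4859 0.0803 0.2739]
collar [158.3, 63.2, 203.6, 112.9] 0.74
collar [287.3, 189.2, 337.8, 238.8] 0.72
collar [360.4, 317.3, 543.9, 446.7] 0.66
expect [282.8548 186.2312] [335.318  240.1931]
wrist knob [383.4, 0.0, 409.9, 26.0] 0.69 [0.5715 0.1682 0.2   ]
top knob [269.9, 172.8, 282.0, 187.7] 0.37 [ 0.7359 -0.0252  0.2   ]
```

The collar box matches its expected seated position. Now I go above the knob with the jaw line tangential to the swing.

```bash
python3 - <<'E'
from h import *
T=tool([0,0,-1],[1,0,0]);plan([.6035,.165,.285],T);print(ik(np.array([.6035,.183,.206]),T,state()['joint_pos']))
E
```

```text
move 4 x [ 0.0319  0.0178 -0.0034] tot [ 0.1276  0.0713 -0.0135]
turn 3 x [-0.01  0.01 -8.45] tot [ -0.015    0.0357 -25.3637]
(array([ 0.1849,  0.4352,  1.4807, -0.    ,  1.2257,  0.1849]), np.float64(4.224319888023071e-14))
```

```bash
python3 -m pendant '[[[0.0319,0.0178,-0.0034],[0,0,0]],[[0.0319,0.0178,-0.0034],[0,0,0]],[[0.0319,0.0178,-0.0034],[0,0,0]],[[0.0319,0.0178,-0.0034],[0,0,0]],[[0,0,0],[0,0,-8.45]],[[0,0,0],[0,0,-8.45]],[[0,0,0],[0,0,-8.45]],[[0,0,0],[0,0,0]],[[0,0,0],[0,0,0]]]'
python3 - <<'E'
from h import *
s,p=look('wrist','w11',(120,60,520,346),1.9);print(s['position'])
for r in regions_of(p,'knob'):
    b=r['box'];c=[(b[0]+b[2])/2,(b[1]+b[3])/2];print('knob',b,r['conf'],px2w(p,c,.199,s),px2w(p,c,.208,s))
g=cv2.cvtColor(p['color'],6);_,l,st,ce=cv2.connectedComponentsWithStats((g<40).astype(np.uint8))
for i in range(1,len(st)):
    if st[i][4]>800: print(st[i],ce[i],px2w(p,ce[i],.205,s))
for r in recognise(p,'swing')+recognise(p,'fixture'): print(r['box'],r['conf'])
E
```

```text
t: 52.1
position: [0.604, 0.165, 0.286]
tool_rot: [0.001, 0.709, 0.706, 0.0]
contact_force: [-0.5, -0.4, -0.7]
opening: 1.0
grip_force: 0.0
[0.604 0.165 0.286]
knob [283.0, 184.4, 340.1, 242.7] 0.97 [0.6037 0.1844 0.199 ] [0.6037 0.1862 0.208 ]
[  89  271  113   80 3833] [164.114  319.8236] [0.5199 0.1249 0.205 ]
[ 421  272  109   80 3991] [457.777  319.5214] [0.686 0.124 0.205]
[    0   306   640   174 20299] [218.1706 439.2651] [0.5458 0.0455 0.205 ]
[ 473  306  167  141 9245] [566.975 380.639] [0.7533 0.0846 0.205 ]
[281.9, 173.0, 339.7, 349.8] 0.88
[281.9, 187.8, 340.5, 246.6] 0.75
[154.7, 173.4, 347.6, 352.0] 0.68
```

View pics/w11.png

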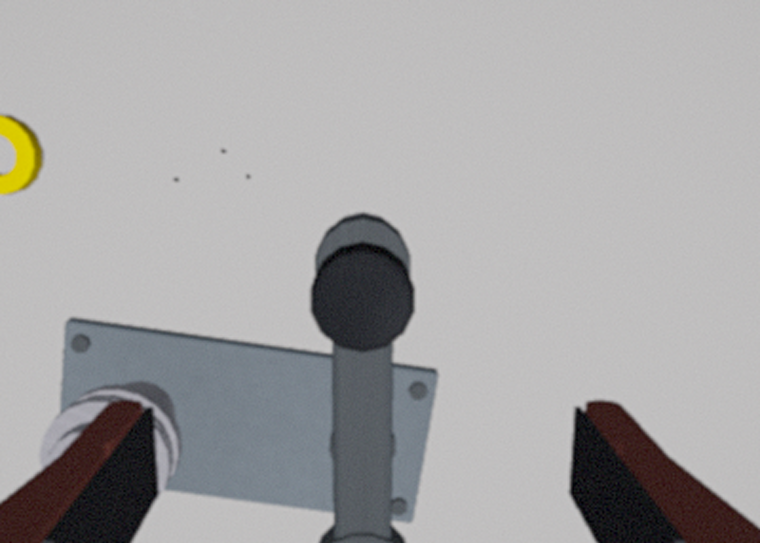

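The knob is at crop (363,297), which puts it at about (0.604, 0.185), or 0.120 m from the column as it should be. I'll pinch it.

```bash
python3 -m pendant '[[[0.02,0,0.01],[0,0,0]],[[0,0,0.025],[0,0,0]],[[0,0,0.025],[0,0,0]],[[0,0,0.018],[0,0,0]],[[0,0,0],[0,0,0]],[[0,0,0],[0,0,0]]]' 0 && python3 -m pendant '[[[0,0,0],[0,0,0]],[[0,0,0],[0,0,0]],[[0,0,0],[0,0,0]],[[0,0,0],[0,0,0]],[[0,0,0],[0,0,0]],[[0,0,0],[0,0,0]],[[0,0,0],[0,0,0]],[[0,0,0],[0,0,0]],[[0,0,0],[0,0,0]],[[0,0,0],[0,0,0]]]' 1 15
python3 - <<'E'
from h import *
s=state();c=ARB*0+np.array([.485,.081])+.12*np.array([np.cos(-.135),np.sin(-.135)])
d=s['position'][:2]-c;print(s['position'],c,np.hypot(*d),'swing',np.degrees(np.pi-.135-np.arctan2(d[1],d[0])),rot(s['tool_rot'])[:,1])
E
```

```text
t: 52.9
position: [0.6047, 0.185, 0.2093]
tool_rot: [0.001, 0.707, 0.707, 0.001]
contact_force: [-0.1, -0.0, 0.5]
opening: 1.002
grip_force: 0.0
t: 53.9
position: [0.6045, 0.1851, 0.2089]
tool_rot: [0.001, 0.707, 0.707, 0.001]
contact_force: [-0.0, -0.8, -0.1]
opening: 0.335
grip_force: 15.0
[0.6045 0.1851 0.2089] [0.6039 0.0648] 0.12024387594602491 swing 82.53882300014621 [ 1.     -0.0003  0.0025]
```

```bash
python3 -m pendant '[[[-0.0003,-0.00837,0],[0,0,-4]],[[-0.0003,-0.00837,0],[0,0,-4]],[[-0.0003,-0.00837,0],[0,0,-4]],[[-0.0003,-0.00837,0],[0,0,-4]],[[-0.0003,-0.00837,0],[0,0,-4]],[[-0.0003,-0.00837,0],[0,0,-4]],[[-0.0003,-0.00837,0],[0,0,-4]],[[-0.0003,-0.00837,0],[0,0,-4]],[[-0.0003,-0.00837,0],[0,0,-4]],[[-0.0003,-0.00837,0],[0,0,-4]],[[0,0,0],[0,0,0]],[[0,0,0],[0,0,0]]]'
cat > sw.py <<'E'
from h import *
s=state();c=np.array([.485,.081])+.12*np.array([np.cos(-.135),np.sin(-.135)])
d=s['position'][:2]-c;print(s['position'],np.hypot(*d),'swing',np.degrees(np.pi-.135-np.arctan2(d[1],d[0])),'tool y ang',np.degrees(np.arctan2(*rot(s['tool_rot'])[1::-1,1])),'F tool',rot(s['tool_rot']).T@s['contact_force'])
E
python3 sw.py
```

```text
t: 55.1
position: [0.5268, 0.1576, 0.2088]
tool_rot: [0.001, 0.424, 0.906, 0.001]
contact_force: [-4.1, 3.9, 2.4]
opening: 0.336
grip_force: 15.0
[0.5268 0.1576 0.2088] 0.1206335938113928 swing 42.53492950342499 tool y ang 39.86091668330389 F tool [ 5.6412 -0.6026 -2.3784]
```

```bash
python3 -m pendant '[[[-0.0003,-0.00837,0],[0,0,-4]],[[-0.0003,-0.00837,0],[0,0,-4]],[[-0.0003,-0.00837,0],[0,0,-4]],[[-0.0003,-0.00837,0],[0,0,-4]],[[-0.0003,-0.00837,0],[0,0,-4]],[[-0.0003,-0.00837,0],[0,0,-4]],[[-0.0003,-0.00837,0],[0,0,-4]],[[-0.0003,-0.00837,0],[0,0,-4]],[[-0.0003,-0.00837,0],[0,0,-4]],[[0,0,0],[0,0,0]],[[0,0,0],[0,0,0]]]'; python3 sw.py; python3 -m pendant '[[[0,-0.0042,0],[0,0,-2]],[[0,-0.0042,0],[0,0,-2]],[[0,0,0],[0,0,0]],[[0,0,0],[0,0,0]]]'; python3 sw.py
```

```text
t: 56.2
position: [0.4864, 0.0941, 0.2082]
tool_rot: [-0.001, 0.123, 0.992, -0.0]
contact_force: [-5.7, 2.5, 2.1]
opening: 0.332
grip_force: 15.0
[0.4864 0.0941 0.2082] 0.12107282174071493 swing 6.258317934629686 tool y ang 75.88174767189567 F tool [ 6.1186  1.0822 -2.1229]
t: 56.6
position: [0.4846, 0.086, 0.2081]
tool_rot: [-0.001, 0.088, 0.996, -0.0]
contact_force: [-5.3, 1.8, 2.1]
opening: 0.339
grip_force: 15.0
[0.4846 0.086  0.2081] 0.1211742724547836 swing 2.2949032773246314 tool y ang 79.89651614559962 F tool [ 5.5408  0.8121 -2.0777]
```

Now small steps until the stop is felt as tangential force.

```bash
python3 -m pendant '[[[0,-0.0025,0],[0,0,-1]],[[0,-0.0015,0],[0,0,-0.7]],[[0,0,0],[0,0,0]],[[0,0,0],[0,0,0]]]'; python3 sw.py; python3 -m pendant '[[[0,-0.0015,0],[0,0,-0.5]],[[0,-0.001,0],[0,0,0]],[[0,0,0],[0,0,0]],[[0,0,0],[0,0,0]]]'; python3 sw.py
```

```text
t: 57.0
position: [0.484, 0.0824, 0.2081]
tool_rot: [-0.001, 0.073, 0.997, 0.0]
contact_force: [-5.2, 3.0, 2.2]
opening: 0.336
grip_force: 15.0
[0.484  0.0824 0.2081] 0.12117091264866693 swing 0.5908080548253105 tool y ang 81.59369277597129 F tool [ 5.6399  2.2449 -2.1471]
t: 57.4
position: [0.484, 0.0821, 0.2081]
tool_rot: [-0.0, 0.069, 0.998, 0.002]
contact_force: [-4.3, 11.6, 1.4]
opening: 0.335
grip_force: 15.0
[0.484  0.0821 0.2081] 0.12117293679418367 swing 0.4452597649024133 tool y ang 82.03634485149676 F tool [ 5.8346 10.931  -1.3761]
```

The stop is felt: tangential force is 11 N and the position has stalled. With the pinch held I'll press the plunger down, expecting about 23 mm of travel.

```bash
python3 -m pendant '[[[0,0.001,0],[0,0,0]],[[0,0,0.003],[0,0,0]],[[0,0,0.004],[0,0,0]],[[0,0,0.004],[0,0,0]],[[0,0,0.004],[0,0,0]],[[0,0,0.003],[0,0,0]],[[0,0,0],[0,0,0]],[[0,0,0],[0,0,0]]]' 1 30; python3 sw.py;  python3 -m pendant '[[[0,0,0.001],[0,0,0]],[[0,0,0.001],[0,0,0]],[[0,0,0],[0,0,0]],[[0,0,0],[0,0,0]]]'
```

```text
t: 58.2
position: [0.4839, 0.0822, 0.1897]
tool_rot: [-0.001, 0.069, 0.998, 0.001]
contact_force: [-2.8, 7.9, -3.3]
opening: 0.336
grip_force: 30.0
[0.4839 0.0822 0.1897] 0.12121550494230923 swing 0.5009871182795401 tool y ang 82.0458068311081 F tool [3.8836 7.4561 3.3357]
t: 58.6
position: [0.484, 0.0822, 0.188]
tool_rot: [-0.001, 0.069, 0.998, 0.001]
contact_force: [-4.7, 8.8, 0.2]
opening: 0.335
grip_force: 30.0
```

```bash
for i in 1 2; do python3 -m pendant '[[[0,0,0.001],[0,0,0]],[[0,0,0],[0,0,0]],[[0,0,0],[0,0,0]]]' | sed -n '2p;4p'; done;  python3 -m pendant '[[[0,0,0.0007],[0,0,0]],[[0,0,0],[0,0,0]],[[0,0,0],[0,0,0]]]'| sed -n '2p;4p'
```

```text
position: [0.484, 0.0822, 0.1871]
contact_force: [-5.3, 8.5, 0.1]
position: [0.484, 0.0822, 0.1861]
contact_force: [-4.0, 9.0, 1.1]
position: [0.484, 0.0822, 0.1858]
contact_force: [-5.2, 8.9, 4.7]
```

```bash
for i in 1 2; do python3 -m pendant '[[[0,0,0.0007],[0,0,0]],[[0,0,0],[0,0,0]],[[0,0,0],[0,0,0]]]'| sed -n '2p;4p'; done
```

```text
position: [0.4841, 0.0822, 0.1857]
contact_force: [-7.3, 8.3, 11.5]
position: [0.4841, 0.0822, 0.1856]
contact_force: [-9.8, 8.4, 16.1]
```

Foot seated: position stalled at 22.4 mm of travel and force rose to 16 N. I'll release and rise.

```bash
python3 -m pendant '[[[0,0.001,-0.0008],[0,0,0]],[[0,0,0],[0,0,0]]]' | sed -n '2p;4p'; python3 -m pendant '[[[0,0,0],[0,0,0]],[[0,0,0],[0,0,0]],[[0,0,0],[0,0,0]],[[0,0,0],[0,0,0]],[[0,0,0],[0,0,0]],[[0,0,0],[0,0,0]],[[0,0,0],[0,0,0]],[[0,0,-0.02],[0,0,0]],[[0,0,-0.03],[0,0,0]],[[0,0,-0.04],[0,0,0]],[[0,0,-0.02],[0,0,0]],[[0,0,0],[0,0,0]],[[0,0,0],[0,0,0]]]' 0
python3 - <<'E'
from h import *
s=state();p=snapshot('wrist');sc=snapshot('scene')
for r in regions_of(p,'knob')[:2]:
    b=r['box'];print('knob',b,r['conf'],px2w(p,[(b[0]+b[2])/2,(b[1]+b[3])/2],.185,s))
a=np.array([.4842,.0818])
t=np.linspace(0,6.28,40)
for z in(.185,.208):
    q=np.array([w2px(p,[a[0]+.015*np.cos(k),a[1]+.015*np.sin(k),z],s) for k in t]);print(z,q.min(0),q.max(0))
for r in recognise(sc,'knob')+recognise(sc,'collar'): print(r['box'],r['conf'])
for z in(.185,.208): print('scene knob top',w2px(sc,[*a,z]))
E
```

```text
position: [0.4841, 0.0823, 0.1857]
contact_force: [-7.4, 4.5, 10.1]
t: 61.6
position: [0.4851, 0.0815, 0.295]
tool_rot: [0.001, 0.068, 0.998, -0.0]
contact_force: [-0.2, -0.0, 0.3]
opening: 0.999
grip_force: 0.0
knob [289.0, 187.9, 338.3, 259.0] 0.57 [0.4753 0.0832 0.185 ]
0.185 [288.6971 213.6766] [338.0356 261.3951]
0.208 [286.5917 222.0494] [340.5157 273.8777]
[346.9, 271.3, 361.6, 313.4] 0.95
[363.6, 381.0, 389.3, 402.5] 0.58
scene knob top [356.3604 273.1544]
scene knob top [356.6459 263.8312]
```

```bash
python3 -c "
from station import *
print(finish_job())"
```

```text
the job is handed in; nothing more can be done
None
```

The spring pack is built and handed in: four washers alternating from hollow up, the collar on top, the arm at its stop, and the plunger pushed down 22.4 mm until it seated at about 16 N.

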